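# Load a D-shaped reference cell into the sloping photometer port

### The job

Load the blue reference cell into the sloping port of the photometer: the port's sleeve has been left at some unknown angle, so feel with light pressure, turning the cell until its flat finds the flat of the well and it drops fully home. Then use the seated cell to turn the sleeve clockwise to its stop, so that the cell's white line points at the yellow mark, and let go; do not ram the cell, and leave the amber cell standing where it is.

Things in the scene. Friction and masses are not known exactly. Their poses are not given: they have to be found in the camera images.
- blue_cell: Cell to load, upright on the worktop, 70 mm tall, about 0.12 kg; origin mid underside, z up its axis. Grey D-shaped shank, z 0 to 28 mm: round, radius 22 mm, with one flat 15 mm from the axis on the cell's own -x side; its lowest 3 mm taper in by 2 mm. Above it a blue round flange, radius 26 mm, z 28 to 34 mm, and a blue grip bar.
- blue_cell_bar (a point): Point on the blue cell's axis, 54 mm above its underside, inside the upright grip bar: 44 mm long (the cell's x), 14 mm thick (its y), z 34 to 70 mm. Pinch the bar across its 14 mm, from above the flange.
- blue_cell_pointer (a point): Point on the flange's rim at (-26, 0, 34) mm in the blue cell's frame, at the end of the white line that marks the side of the flat (another white line is on the bar's top).
- amber_cell: A second cell of the same shape, size and frame, with orange flange and bar; to be left alone. Elsewhere, fixed: an open tool case on the left of the work, from x = 0.20 to 0.62 m in the robot's frame, its right side at y = -0.045 m; its tray is 0.12 m high and its raised lid, beyond x = 0.50 m, 0.42 m high.
- photometer: White and grey bench photometer, 175 mm deep, 160 mm wide, 158 mm high, fixed. Origin at worktop level 200 mm in front of the middle of the port (120 mm in front of the housing); -x points out of its front, roughly towards the robot. The upper face slopes down to the front at 30 degrees.
- port: Flat black ring, radius 45 mm, in the sloping face; fixed to the photometer. Origin: centre of the well's mouth, 123 mm above the worktop; z out along the well's axis, leaning 30 degrees from vertical to the front; -x down the slope. In it, flush, the aluminium turning sleeve (radius 30 mm) with a D-shaped well 34 mm deep: radius 23 mm, flat 16 mm from the axis.
- yellow_mark (a point): Yellow mark on the port's ring, 38 mm from the well's axis on the port's -x side. The sleeve turns about the port's z from 0 (its flat by this mark: the stop) to 1.8 rad counter-clockwise seen from outside. It starts at 0.55 to 1.45 rad, not reported. It is stiff (0.22 N m), stays where left and does not turn under a touch of up to 10 N.
- well_seat (a point): Point on the well's axis 28 mm below the mouth: the blue cell's origin when fully home, its flange resting on the sleeve. With 1 mm of play all round, the cell enters only when its x axis is turned about the port's z, from the port's x, by the sleeve's angle, within about 0.08 rad; else its foot rests on the sleeve at the mouth.
Mind the look-alikes: they are no part of the job. What is shaped like the blue_cell but green or red is not meant.

How it is judged:
By the outcome, as a careful person would: the job done as asked, in the order asked, and still so for the second after the job is handed in, with the robot touching nothing.
It also fails if it takes over 72 s, if anything falls off the work surface, if the arm or the gripper's body presses on something with over 40 N, if the wrist force passes 120 N, or if a joint passes its speed limit or range.

### The arm

A 7-joint arm with a two-finger parallel gripper is mounted at the origin on a cart in front of the work surface, level with it; the furniture and walls round the work are solid. World frame = base frame: x ahead of the robot, y to its left, z up, the work surface at z = 0. Lengths are in m, angles in rad, forces in N, time in s.
With the tool pointing down it reaches from about 0.425 to 0.8 m from the base axis. Payload 8.3 kg.
Tool frame: the origin (TCP) lies between the finger pads; the fingertips stand 14 mm ahead of it and the grasp point (between the pads) lies 5 mm behind it; y points along the fingers, z is the direction in which the jaws open and shut, and the axes are right-handed (so a half turn about y gives the same grasp; the last joint's range is limited). The gripper opens to 85 mm and grips with 20 to 120 N. Pads are 22 mm wide; open, the fingers measure 114 mm over their backs; the gripper's body (76 mm by 85 mm) begins 54 mm behind the grasp point. The pads swing forward as they close: fully open they stand 13 mm farther back than shut.
Start: joints at [1.182, 0.383, 0.016, 1.37, -0.006, 1.388, -0.046], TCP at [0.2, -0.592, 0.245] pointing down, gripper open.
Joint ranges: [-2.95, 2.95], [-0.25, 2.06], [-1.52, 1.56], [0.18, 2.33], [-1.44, 4.58], [0.02, 2.06], [-3.01, 3.01]. Speed limits (rad/s): [2.39, 2.39, 3.01, 3.01, 3.14, 3.14, 3.14].

### API

Orientations are given as a unit quaternion [x, y, z, w].
In Python, from cell import arm gives the robot as it stands. The module is installed in compiled form; this text tells all that it offers.
- The arm moves only by the tool arm_command, never from a script. Its argument "moves" is a list that holds one entry, the list of rows, each a list of 4 numbers: the shift along the tool's x, y, z in mm, then the turn about the tool's y in rad. In form: [[[tx, ty, tz, turn], ...]]. A call has 1 to 20 rows; each row shifts and turns the commanded pose from where the row before left it, along the tool's axes as they then stand; what a row does not reach is not made up. A row lasts 1/10 s, in which the tool goes at most 50 mm and 8.59 degrees, less where a joint would pass 70% of its speed; a pose out of reach is approached as far as the arm can. A call is refused whole if a number of a shift passes 50 or a number of a turn 0.15, either way. A call with a gripper value outside its range is refused whole. "jaw" is the finger opening in mm, from 0 to 85.4, set as the call begins (left out, the last holds). The fingers move at their own pace and stop on an object; "newtons" is the grip in N (left out, the last holds). Time passes only in rows, so rows that do not move let the fingers close. It gives the time, the measured TCP pose, the force and the opening at its end, in the units of the state.
- arm.get_obs(): the state, without advancing time (a new reading comes with each control period).
- arm.grab_frame(name): name is "scene" or "top" or "wrist"; returns a dict with "frame" (480x640x3 uint8, red, green, blue), "depth" (480x640 float32, m along the optical axis (not along the pixel's ray), 0 where there is no reading), "fx", "fy", "cx", "cy" (pixels), "T" (4x4, takes a point from camera to world coordinates). Camera axes: x right, y down, z forward; pixel columns grow to the right and rows downward; lengths in m; the calibration is good to about 2 mm. A picture is of the moment at which its call begins.
- arm.sign_off(): hands the job in, once; it reports no verdict.
The state is a dict: "clock": time; "joint_positions": joint angles; "joint_vel": joint speeds; "tau": joint torques, N m; "tool_pos": TCP position; "ee_rot": TCP orientation; "ft_force": force on the tool from outside, world axes, zero at the start; "moment": the same for the moment, N m; "width": opening from 0.0 (shut) to 1.0 (fully open).
Only numpy, scipy, OpenCV 4.12 (cv2) and the standard library are available. Lean on these libraries where they do the work, as an engineer would, in place of code of your own. Each camera call takes 0.05 s, during which the arm holds its last target. There are 200 camera calls.

## Working session

There is one attempt and no reset: what is moved stays moved. The work goes in short steps, Python scripts to look and compute and a tool call to move; the robot and the scene stay as the last step left them, time stands still between calls to the robot, and variables do not carry over. Pictures are saved under pics/ and viewed, about 8 in all and at most 12, crops included, and the job is handed in when it is done.

Besides the shell and the picture viewer there is one more tool, called after "Call:" as name(argument=value, ...), one argument or row to a line, values as JSON. arm_command: Moves the arm, as the interface text tells. Its arguments: {"type":"object","properties":{"moves":{"type":"array"},"jaw":{"type":"number"},"newtons":{"type":"number"}},"required":["moves"]}

```bash
mkdir -p pics
python3 - <<'E'
from cell import arm
import cv2,numpy as np
o=arm.get_obs();print({k:np.round(v,3).tolist() for k,v in o.items()})
fs=[]
for n in("scene","top"):
    f=arm.grab_frame(n);np.savez(f'{n}0.npz',**f);print(n,f['fx'],f['fy'],f['cx'],f['cy'],np.round(f['T'],3).tolist())
    cv2.imwrite(f'pics/{n}0.png',f['frame'][:,:,::-1])
E
```

```text
{'clock': 0.0, 'joint_positions': [1.182, 0.384, 0.016, 1.371, -0.006, 1.388, -0.047], 'joint_vel': [0.001, -0.001, -0.003, 0.0, 0.001, -0.001, 0.001], 'tau': [-0.001, -62.759, 0.844, -37.182, 0.017, 0.014, 0.0], 'tool_pos': [0.2, -0.592, 0.244], 'ee_rot': [-0.115, 0.698, -0.697, 0.115], 'ft_force': [-0.2, -0.648, -0.129], 'moment': [0.001, 0.016, 0.019], 'width': 1.003}
scene 611.3276731712208 611.3276731712208 311.83674225003034 242.466346746774 [[-0.678, -0.541, 0.498, 0.056], [-0.735, 0.481, -0.478, 0.193], [0.019, -0.69, -0.724, 0.709], [0.0, 0.0, 0.0, 1.0]]
top 459.88808393527125 459.88808393527125 324.2618331039749 241.56115435799353 [[-0.012, -0.995, 0.101, 0.426], [-1.0, 0.012, 0.0, -0.222], [-0.001, -0.101, -0.995, 0.94], [0.0, 0.0, 0.0, 1.0]]
```

View pics/scene0.png

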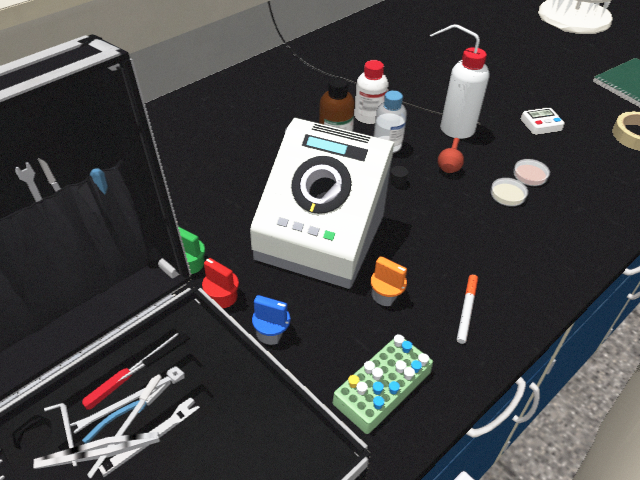

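View pics/top0.png

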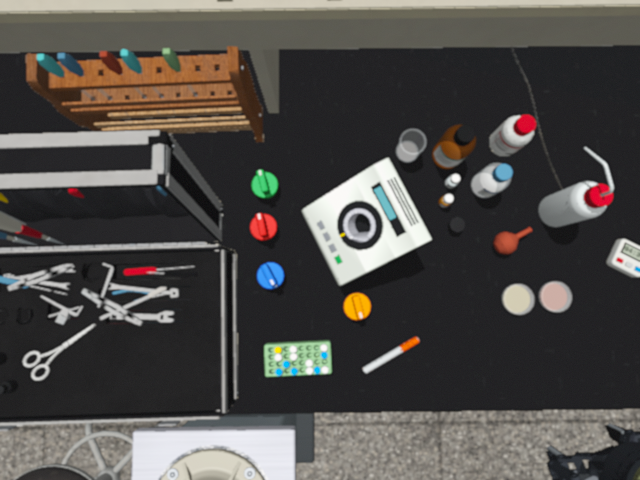

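```bash
cat > h.py <<'E'
import numpy as np,cv2
def ray(f,uv):
    uv=np.atleast_2d(np.asarray(uv,float));T=f['T']
    d=np.c_[(uv[:,0]-f['cx'])/f['fx'],(uv[:,1]-f['cy'])/f['fy'],np.ones(len(uv))]
    return T[:3,3],d@T[:3,:3].T
def onz(f,uv,z):
    o,d=ray(f,uv);return o+d*((z-o[2])/d[:,2])[:,None]
def px(f,P):
    p=(np.atleast_2d(P)-f['T'][:3,3])@f['T'][:3,:3]
    return np.c_[p[:,0]/p[:,2]*f['fx']+f['cx'],p[:,1]/p[:,2]*f['fy']+f['cy']]
def hsv(f): return cv2.cvtColor(np.asarray(f['frame']),cv2.COLOR_RGB2HSV)
def cloud(f,m):
    v,u=np.nonzero(m&(f['depth']>0));o,d=ray(f,np.c_[u,v]);return o+d*f['depth'][v,u][:,None]
def crop(f,u,v,w,k):
    return cv2.resize(f['frame'][v-w:v+w,u-w:u+w,::-1],None,fx=k,fy=k,interpolation=cv2.INTER_CUBIC)
E
python3 - <<'E'
from h import *
t=dict(np.load('top0.npz'));s=dict(np.load('scene0.npz'))
im=np.vstack([np.hstack([crop(t,270,276,25,6),crop(t,359,224,25,6)]),np.hstack([crop(s,271,318,25,6),crop(s,321,185,25,6)])])
cv2.imwrite('pics/c1.png',im)
for n,f in(('t',t),('s',s)):
    H=hsv(f);m=(H[...,0]>100)&(H[...,0]<125)&(H[...,1]>150)&(H[...,2]>60)
    u,v={'t':(270,276),'s':(271,318)}[n];b=np.zeros_like(m);b[v-30:v+30,u-30:u+30]=1;m&=b>0
    P=cloud(f,m);print(n,m.sum(),P.mean(0),P[:,2].min(),P[:,2].max())
    top=P[P[:,2]>0.064];fl=P[(P[:,2]>.029)&(P[:,2]<.039)];print('top',len(top),top.mean(0) if len(top) else 0)
    if len(top)>5:
        e,V=np.linalg.eigh(np.cov(top[:,:2].T));print(np.sqrt(e),V[:,1],np.arctan2(V[1,1],V[0,1]))
    if len(fl)>5:print('fl',fl.min(0),fl.max(0),cv2.minEnclosingCircle((fl[:,:2]*1000).astype(np.float32)))
    y=(H[...,0]>20)&(H[...,0]<35)&(H[...,1]>120)&(H[...,2]>120)
    u,v={'t':(345,234),'s':(313,207)}[n];b=np.zeros_like(m);b[v-10:v+10,u-10:u+10]=1;y&=b>0
    vv,uu=np.nonzero(y);print('yel',len(uu),uu.mean(),vv.mean(),cloud(f,y).mean(0))
    dk=(H[...,2]<60);u,v={'t':(359,224),'s':(321,185)}[n]
    k,lab,st,ce=cv2.connectedComponentsWithStats(dk.astype(np.uint8));
    for i in range(1,k):
        if st[i,4]>300 and abs(ce[i]-[u,v]).max()<12: 
            Pr=cloud(f,lab==i);print('ring',st[i],ce[i]);c,_,VV=np.linalg.svd(Pr-np.median(Pr,0),full_matrices=False);print('  n',VV[2],np.median(Pr,0))
            cn,_=cv2.findContours((lab==i).astype(np.uint8),0,1);print('  ell',cv2.fitEllipse(max(cn,key=len)))
E
```

```text
t 615 [ 0.4544     -0.1142926   0.03677483] -0.002916670389129128 0.07537278510444545
top 139 [ 0.45635375 -0.11391905  0.07020214]
[0.00424517 0.01106031] [-0.85522496 -0.51825695] -2.5967810844652135
fl [ 0.42797326 -0.14015418  0.02993651] [ 0.47712423 -0.09042324  0.03856965] ((453.1436462402344, -114.83860778808594), 25.542308807373047)
yel 18 342.1666666666667 234.27777777777777 [ 0.52396522 -0.25472207  0.1048381 ]
ring [339 202  42  47 537] [360.97206704 224.99441341]
  n [-0.21965346  0.45254782  0.86426433] [ 0.53867231 -0.28939173  0.1266415 ]
  ell ((359.4100341796875, 224.89772033691406), (39.45045852661133, 42.99388885498047), 166.48947143554688)
s 1190 [ 0.44911966 -0.10938783  0.04659933] -0.003939024919887957 0.07171807291405485
top 289 [ 0.45336933 -0.11248612  0.06807831]
[0.0040639  0.01213812] [-0.89331267 -0.44943573] -2.6754590771842786
fl [ 0.42781874 -0.13802697  0.02922359] [ 0.47636221 -0.08877215  0.03893306] ((453.0157165527344, -113.48596954345703), 25.97861099243164)
yel 27 312.1111111111111 207.03703703703704 [ 0.52397632 -0.25466692  0.10372661]
ring [310 178  25  19 306] [320.89542484 186.02941176]
  n [-0.20541006  0.44333405  0.87250308] [ 0.55516671 -0.30171059  0.09681657]
  ell ((320.8464050292969, 186.01519775390625), (13.941593170166016, 26.151718139648438), 59.420021057128906)
```

View pics/c1.png

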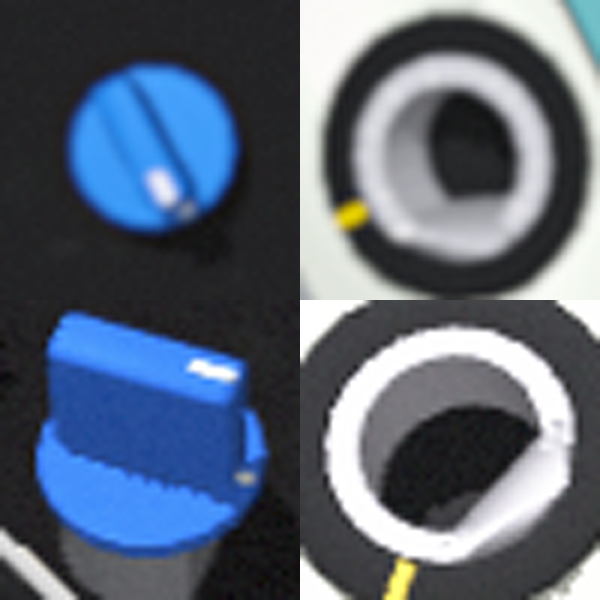

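Call:
arm_command(
  moves=[
    [[0,-40,0,0.1],[0,0,50,-0.1],[0,0,50,0],[0,0,50,0],[0,0,50,0],[0,0,50,0]],
  ],
)

```text
clock: 0.7
tool_pos: [0.2551, -0.7873, 0.2842]
ee_rot: [0.104, -0.697, 0.7, -0.113]
ft_force: [-4.0, -4.3, 0.8]
width: 0.998
```

```bash
cat >> h.py <<'E'
from scipy.spatial.transform import Rotation as Ro
def st(arm):
    o=arm.get_obs();R=Ro.from_quat(o['ee_rot']).as_matrix()
    print('t',round(float(o['clock']),2),'p',np.round(o['tool_pos'],4),'j',np.round(o['joint_positions'],3),'F',np.round(o['ft_force'],1),'M',np.round(o['moment'],2),'w',round(float(o['width']),3));print(np.round(R,3));return np.array(o['tool_pos']),R
E
python3 -c "
from h import *;from cell import arm
st(arm)"
```

```text
t 0.7 p [ 0.2551 -0.7873  0.2842] j [ 1.189  0.995  0.213  0.303 -0.198  1.843 -0.011] F [-4.  -4.3  0.8] M [-0.25  0.2   0.03] w 0.998
[[-0.953  0.014  0.303]
 [-0.303 -0.003 -0.953]
 [-0.013 -1.     0.007]]
```

Call:
arm_command(
  moves=[
    [[0,0,50,0],[0,0,50,0],[0,0,50,0],[0,0,50,0],[0,0,50,0]],
  ],
)

```text
clock: 1.2
tool_pos: [0.2347, -0.8401, 0.2547]
ee_rot: [0.061, -0.678, 0.725, -0.1]
ft_force: [1.7, 0.7, 0.7]
width: 0.999
```

```bash
python3 -c "
from h import *;from cell import arm
st(arm)"
```

```text
t 1.2 p [ 0.2347 -0.8401  0.2547] j [ 1.196  1.163  1.235  0.182 -1.219  1.841  0.02 ] F [1.7 0.7 0.7] M [ 0.1   0.   -0.03] w 0.999
[[-0.973  0.062  0.224]
 [-0.228 -0.06  -0.972]
 [-0.046 -0.996  0.072]]
```

Call:
arm_command(
  moves=[
    [[0,0,-50,0],[0,0,-50,0],[0,0,-50,0]],
  ],
)

```text
clock: 1.5
tool_pos: [0.2209, -0.7714, 0.2528]
ee_rot: [0.063, -0.676, 0.728, -0.097]
ft_force: [1.1, -1.4, 2.0]
width: 1.002
```

```bash
python3 -c "
from h import *;from cell import arm
st(arm)"
```

```text
t 1.5 p [ 0.2209 -0.7714  0.2528] j [ 0.838  1.028  1.348  0.821 -1.087  1.722  0.302] F [ 1.1 -1.4  2. ] M [-0.03 -0.04  0.02] w 1.002
[[-0.973  0.056  0.223]
 [-0.226 -0.068 -0.972]
 [-0.039 -0.996  0.079]]
```

Call:
arm_command(
  moves=[
    [[-24,-6,-38,0],[-24,-6,-38,0],[-24,-6,-38,0],[-24,-6,-38,0],[-24,-6,-38,0],[-24,-6,-38,0],[-24,-6,-38,0],[-24,-6,-38,0],[-24,-6,-38,0],[-24,-6,-38,0],[-24,-6,-38,0],[-24,-6,-38,0],[-24,-6,-38,0],[-24,-6,-38,0]],
  ],
)

```text
clock: 2.9
tool_pos: [0.4022, -0.2234, 0.3048]
ee_rot: [0.067, -0.687, 0.718, -0.091]
ft_force: [1.1, -0.3, -1.3]
width: 0.996
```

```bash
python3 -c "
from h import *;from cell import arm
st(arm)"
```

```text
t 2.9 p [ 0.4022 -0.2234  0.3048] j [-0.729 -0.174  1.041  1.767  0.178  1.416 -1.061] F [ 1.1 -0.3 -1.3] M [ 0.08 -0.01 -0.05] w 0.996
[[-0.974  0.039  0.222]
 [-0.224 -0.04  -0.974]
 [-0.029 -0.998  0.048]]
```

Call:
arm_command(
  moves=[
    [[21,-2,-34,0],[21,-2,-34,0],[21,-2,-34,0]],
  ],
)

```text
clock: 3.2
tool_pos: [0.3539, -0.1773, 0.307]
ee_rot: [0.066, -0.688, 0.717, -0.094]
ft_force: [-0.7, -0.5, 0.4]
width: 1.003
```

```bash
python3 -c "
from h import *;from cell import arm
st(arm)"
```

```text
t 3.2 p [ 0.3539 -0.1773  0.307 ] j [-0.255 -0.252  0.51   1.878  0.149  1.434 -1.116] F [-0.7 -0.5  0.4] M [0.03 0.09 0.05] w 1.003
[[-0.974  0.044  0.224]
 [-0.225 -0.037 -0.974]
 [-0.034 -0.998  0.046]]
```

```bash
cat > fk.py <<'E'
import numpy as np,itertools
from scipy.spatial.transform import Rotation as Ro
from scipy.optimize import least_squares
D=[([1.182,.384,.016,1.371,-.006,1.388,-.047],[.2,-.592,.244],[-.115,.698,-.697,.115]),
([1.189,.995,.213,.303,-.198,1.843,-.011],[.2551,-.7873,.2842],[.104,-.697,.7,-.113]),
([1.196,1.163,1.235,.182,-1.219,1.841,.02],[.2347,-.8401,.2547],[.061,-.678,.725,-.1]),
([.838,1.028,1.348,.821,-1.087,1.722,.302],[.2209,-.7714,.2528],[.063,-.676,.728,-.097]),
([-.729,-.174,1.041,1.767,.178,1.416,-1.061],[.4022,-.2234,.3048],[.067,-.687,.718,-.091]),
([-.255,-.252,.51,1.878,.149,1.434,-1.116],[.3539,-.1773,.307],[.066,-.688,.717,-.094])]
def fk(q,s,x):
    c1,z1,z3,z5,z7,c7,a3,a4=x
    e=lambda a,t:Ro.from_euler(a,t)
    R=e('z',s[0]*q[0]+c1);p=np.array([0,0,z1])
    R=R*e('y',q[1]);p=p+R.apply([a3,0,z3]);R=R*e('z',s[1]*q[2])*e('y',q[3]);p=p+R.apply([a4,0,z5])
    R=R*e('z',s[2]*q[4])*e('y',q[5]);p=p+R.apply([0,0,z7]);R=R*e('z',s[3]*q[6]+c7)
    return p,R*Ro.from_matrix([[1,0,0],[0,0,1],[0,-1,0]])   # tool y = flange z
def fit():
    best=None
    for s in itertools.product((1,-1),repeat=4):
      for c1 in(0,2,-2):
       for c7 in (0,1.6,3.1,-1.6):
        def r(x):
            o=[]
            for q,p,w in D:
                P,R=fk(q,s,x);o+=[*(P-p),*(.3*(R.inv()*Ro.from_quat(w)).as_rotvec())]
            return np.array(o)
        L=least_squares(r,[c1,.3,.4,.4,.25,c7,0,0])
        if best is None or L.cost<best[0]:best=(L.cost,s,L.x,L.fun)
    return best
if __name__=='__main__':
    b=fit();print(b[0],b[1],np.round(b[2],3));print(np.round(b[3].reshape(-1,6),3));np.savez('fk.npz',s=b[1],x=b[2])
E
python3 fk.py
```

```text
Still running in the background as job /tmp/bash_jobs.1000/791646f1202d (pid 703). You'll get a notice when it ends.
```

```bash
kill -- -$(cat /tmp/bash_jobs.1000/791646f1202d/pid); export OMP_NUM_THREADS=1 OPENBLAS_NUM_THREADS=1
sed -i 's/for c1 in(0,2,-2)/for c1 in(0,)/; s/.25,c7,0,0\])/.25,c7,0,0],max_nfev=25)/' fk.py
time timeout 200 python3 fk.py
```

```text
1.5808039919512888 (-1, -1, 1, 1) [-0.031 -0.121  0.456  0.49   0.004  1.599 -0.016 -0.031]
[[ 0.019 -0.013  0.     0.017  0.    -0.939]
 [ 0.008 -0.006  0.017 -0.06   0.    -0.826]
 [ 0.004  0.006 -0.003 -0.166 -0.    -0.205]
 [-0.006  0.006 -0.003 -0.174 -0.    -0.247]
 [-0.009  0.005 -0.005 -0.706  0.     0.45 ]
 [-0.006  0.019 -0.006 -0.748  0.     0.413]]
real	0m59.436s
user	0m57.697s
sys	0m0.300s
```

```bash
export OMP_NUM_THREADS=1
sed -i 's/\[\[1,0,0\],\[0,0,1\],\[0,-1,0\]\]/[[1,0,0],[0,0,-1],[0,1,0]]/; s/for s in itertools.product((1,-1),repeat=4)/for s in [(-1,a,b,c) for a in(1,-1) for b in(1,-1) for c in (1,-1)]/' fk.py
time timeout 200 python3 fk.py
```

```text
0.00020740893813937545 (-1, -1, -1, -1) [-0.041  0.343  0.443  0.47   0.437  4.671 -0.005 -0.012]
[[ 0.006  0.002  0.001 -0.    -0.     0.   ]
 [-0.002  0.007  0.008 -0.     0.     0.   ]
 [ 0.001 -0.005 -0.004 -0.001 -0.     0.001]
 [-0.006 -0.006 -0.005 -0.001  0.     0.001]
 [-0.006 -0.    -0.    -0.     0.     0.001]
 [ 0.004  0.008 -0.    -0.001  0.     0.001]]
real	0m19.781s
user	0m18.759s
sys	0m0.251s
```

Call:
arm_command(
  moves=[
    [[24,-2,-32,0],[24,-2,-32,0]],
  ],
)

```text
clock: 3.4
tool_pos: [0.3403, -0.1702, 0.3142]
ee_rot: [0.061, -0.687, 0.718, -0.097]
ft_force: [-0.5, -0.5, 1.0]
width: 1.001
```

```bash
python3 -c "
from h import *;from cell import arm
st(arm)"
```

```text
t 3.4 p [ 0.3403 -0.1702  0.3142] j [ 0.082 -0.252  0.228  1.889  0.076  1.433 -1.05 ] F [-0.5 -0.5  1. ] M [ 0.05  0.06 -0.01] w 1.001
[[-0.974  0.056  0.221]
 [-0.223 -0.037 -0.974]
 [-0.047 -0.998  0.049]]
```

Call:
arm_command(
  moves=[
    [[28,-1,-28,0],[28,-1,-28,0],[28,-1,-28,0]],
  ],
)

```text
clock: 3.7
tool_pos: [0.3255, -0.1581, 0.3101]
ee_rot: [0.067, -0.689, 0.716, -0.092]
ft_force: [0.4, -0.1, 0.1]
width: 1.001
```

```bash
python3 -c "
from h import *;from cell import arm
st(arm)"
```

```text
t 3.7 p [ 0.3255 -0.1581  0.3101] j [ 0.584 -0.253 -0.188  1.903 -0.032  1.437 -0.94 ] F [ 0.4 -0.1  0.1] M [ 0.05  0.04 -0.05] w 1.001
[[-0.974  0.04   0.223]
 [-0.225 -0.033 -0.974]
 [-0.031 -0.999  0.041]]
```

Call:
arm_command(
  moves=[
    [[36,-1,-30,0],[36,-1,-30,0],[36,-1,-30,0],[36,-1,-30,0],[36,-1,-30,0],[36,-1,-30,0]],
  ],
)

```text
clock: 4.3
tool_pos: [0.2834, -0.1274, 0.2667]
ee_rot: [-0.103, 0.715, -0.689, 0.052]
ft_force: [-1.2, -1.9, 1.2]
width: 1.0
```

```bash
python3 -c "
from h import *;from cell import arm
st(arm)"
```

```text
t 4.3 p [ 0.2834 -0.1274  0.2667] j [ 0.614 -0.254 -0.236  1.998 -0.056  1.471 -0.954] F [-1.2 -1.9  1.2] M [-0.19 -0.02  0.01] w 1.0
[[-0.973 -0.076  0.217]
 [-0.22   0.028 -0.975]
 [ 0.068 -0.997 -0.044]]
```

Call:
arm_command(
  moves=[
    [[-34,-27,23,0],[-34,-27,23,0],[-34,-27,23,0],[-34,-27,23,0],[-34,-27,23,0],[-34,-27,23,0],[-34,-27,23,0],[-34,-27,23,0],[-34,-27,23,0]],
  ],
)

```text
clock: 5.2
tool_pos: [0.6137, -0.2527, 0.453]
ee_rot: [-0.101, 0.72, -0.684, 0.059]
ft_force: [-0.1, -1.4, -2.6]
width: 1.001
```

```bash
python3 -c "
from h import *;from cell import arm
st(arm)"
```

```text
t 5.2 p [ 0.6137 -0.2527  0.453 ] j [ 0.354  0.611 -0.003  0.577 -0.02   2.029 -1.   ] F [-0.1 -1.4 -2.6] M [-0.13 -0.14  0.03] w 1.001
[[-0.973 -0.064  0.224]
 [-0.227  0.044 -0.973]
 [ 0.052 -0.997 -0.058]]
```

Call:
arm_command(
  moves=[
    [[-34,-27,23,0],[-34,-27,23,0],[-34,-27,23,0]],
  ],
)

```text
clock: 5.5
tool_pos: [0.6735, -0.2786, 0.4593]
ee_rot: [0.068, -0.702, 0.703, -0.087]
ft_force: [-0.2, -0.6, -0.6]
width: 0.999
```

```bash
python3 -c "
from h import *;from cell import arm
st(arm)"
```

```text
t 5.5 p [ 0.6735 -0.2786  0.4593] j [ 0.305  0.774  0.265  0.297 -0.224  2.054 -0.964] F [-0.2 -0.6 -0.6] M [-0.06  0.01  0.03] w 0.999
[[-0.975  0.027  0.218]
 [-0.218  0.002 -0.976]
 [-0.027 -1.     0.004]]
```

Call:
arm_command(
  moves=[
    [[23,32,-26,0],[23,32,-26,0],[23,32,-26,0],[23,32,-26,0],[23,32,-26,0],[23,32,-26,0],[23,32,-26,0],[23,32,-26,0],[0,0,0,-0.14],[0,0,0,-0.14],[0,0,0,0]],
  ],
)

```text
clock: 6.6
tool_pos: [0.4873, -0.1343, 0.235]
ee_rot: [0.164, -0.684, 0.686, -0.185]
ft_force: [-0.1, -0.1, 0.2]
width: 1.0
```

Run:
```python
from h import *;from cell import arm
p,R=st(arm)
f=arm.grab_frame('wrist');np.savez('w1.npz',**f);cv2.imwrite('pics/w1.png',f['frame'][:,:,::-1])
H=hsv(f);m=(H[...,0]>100)&(H[...,0]<125)&(H[...,1]>150)&(H[...,2]>60)
k,lab,s,c=cv2.connectedComponentsWithStats(m.astype(np.uint8));i=1+np.argmax(s[1:,4]);m=lab==i
P=cloud(f,m);print(s[i],P[:,2].max())
top=P[P[:,2]>.066];top=top[top[:,2]<.075]
r=cv2.minAreaRect((top[:,:2]*1000).astype(np.float32));print('bar',r)
fl=P[(P[:,2]>.031)&(P[:,2]<.037)];print('flange',cv2.minEnclosingCircle((fl[:,:2]*1000).astype(np.float32)))
w=(H[...,1]<60)&(H[...,2]>170)&(cv2.dilate(m.astype(np.uint8),np.ones((9,9)))>0);W=cloud(f,w);W=W[W[:,2]>.06];print('white',len(W),W.mean(0))
```

```text
t 6.6 p [ 0.4873 -0.1343  0.235 ] j [ 0.02   0.108  0.209  1.74  -0.034  1.27  -0.834] F [-0.1 -0.1  0.2] M [-0.02  0.04 -0.04] w 1.0
[[-0.878  0.029  0.478]
 [-0.478  0.003 -0.878]
 [-0.027 -1.     0.011]]
[ 262  210   55   63 2453] 0.07181957495804231
bar ((451.5398864746094, -115.95362854003906), (42.982357025146484, 13.982492446899414), 27.64727020263672)
flange ((451.153076171875, -116.21087646484375), 25.928857803344727)
white 35 [ 0.43794214 -0.12320794  0.07034884]
```

View pics/w1.png

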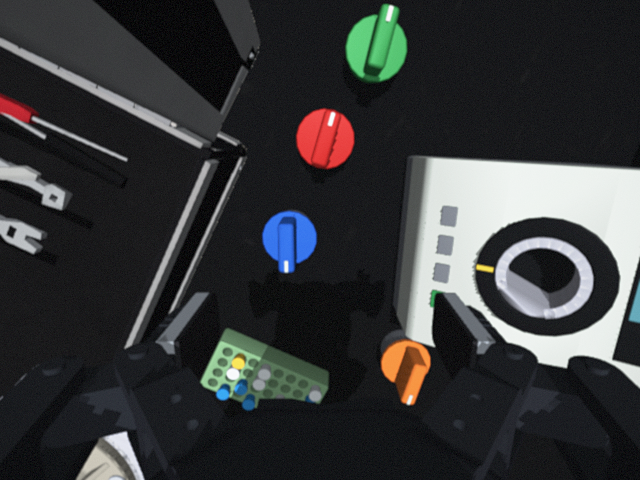

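Call:
arm_command(
  moves=[
    [[14,0,-18,0.016],[14,0,-18,0],[0,40,0,0],[0,40,0,0],[0,40,0,0],[0,20,0,0],[0,15,0,0],[0,0,0,0]],
  ],
  jaw=50,
)

```text
clock: 7.45
tool_pos: [0.4497, -0.1154, 0.0774]
ee_rot: [0.158, -0.686, 0.688, -0.176]
ft_force: [-1.1, -0.5, 0.4]
width: 0.582
```

Run:
```python
from h import *;from cell import arm
p,R=st(arm);print((R.T@(np.array([.4515,-.116,.055])-p))*1000)
```

```text
t 7.45 p [ 0.4497 -0.1154  0.0774] j [ 0.014  0.187  0.193  2.032 -0.056  0.902 -0.858] F [-1.1 -0.5  0.4] M [-0.02  0.03 -0.  ] w 0.582
[[-0.888  0.026  0.458]
 [-0.458  0.004 -0.889]
 [-0.024 -1.     0.009]]
[-0.80880181 22.44503224  1.16713704]
```

Call:
arm_command(
  moves=[
    [[-1,11,1,0],[0,11,0,0],[0,0,0,0]],
  ],
)

```text
clock: 7.75
tool_pos: [0.4523, -0.1157, 0.0563]
ee_rot: [0.158, -0.686, 0.688, -0.178]
ft_force: [-0.1, -0.1, -0.8]
width: 0.587
```

Call:
arm_command(
  moves=[
    [[0,0,0,0],[0,0,0,0],[0,0,0,0],[0,0,0,0],[0,0,0,0],[0,0,0,0],[0,-20,0,0],[0,-20,0,0],[0,0,0,0]],
  ],
  jaw=0,
  newtons=60,
)

```text
clock: 8.65
tool_pos: [0.4532, -0.1163, 0.0996]
ee_rot: [0.156, -0.685, 0.689, -0.18]
ft_force: [-0.3, 0.2, -0.4]
width: 0.152
```

Run:
```python
from h import *;from cell import arm
p,R=st(arm)
t=arm.grab_frame('top');s=arm.grab_frame('scene');np.savez('s2.npz',**s)
for n,f in(('t',t),('s',s)):
    H=hsv(f);m=(H[...,0]>100)&(H[...,0]<125)&(H[...,1]>150)&(H[...,2]>60)
    q=px(f,p)[0].astype(int);b=np.zeros_like(m);b[q[1]-30:q[1]+30,q[0]-30:q[0]+30]=1
    P=cloud(f,m&b.astype(bool));print(n,len(P),P.mean(0),P[:,2].min(),P[:,2].max())
```

```text
t 8.65 p [ 0.4532 -0.1163  0.0996] j [ 0.011  0.157  0.195  2.009 -0.049  0.946 -0.86 ] F [-0.3  0.2 -0.4] M [-0.05 -0.01  0.02] w 0.152
[[-0.886  0.034  0.462]
 [-0.462  0.003 -0.887]
 [-0.031 -0.999  0.013]]
t 13 [ 0.45287431 -0.1390191   0.05644426] -0.0032404706144761874 0.14094187641447353
s 721 [ 0.44370869 -0.11033425  0.07990582] -0.0031610990278979623 0.130676416879134
```

Call:
arm_command(
  moves=[
    [[0,-50,0,0],[0,-50,0,0],[0,-50,0,0],[0,-50,0,0],[0,-50,0,0],[36,-11,29,0],[36,-11,29,0],[36,-11,29,0],[36,-11,29,0],[36,-11,29,0],[36,-11,29,0],[36,-11,29,0],[36,-11,29,0],[36,-11,29,0],[36,-11,29,0]],
  ],
)

```text
clock: 10.25
tool_pos: [0.2556, -0.5421, 0.4492]
ee_rot: [0.158, -0.686, 0.687, -0.179]
ft_force: [1.7, 0.1, 0.2]
width: 0.152
```

Run:
```python
from h import *;from cell import arm
p,R=st(arm);d=np.array([.43*.3,-.9*.3,.95])*48;print(R.T@d)
```

```text
t 10.25 p [ 0.2556 -0.5421  0.4492] j [ 0.652  0.374  0.705  1.02  -0.277  1.819  0.162] F [1.7 0.1 0.2] M [ 0.   -0.04  0.02] w 0.152
[[-0.886  0.029  0.463]
 [-0.463  0.005 -0.886]
 [-0.028 -1.     0.009]]
[ -0.73393215 -45.46185699  14.77644635]
```

Call:
arm_command(
  moves=[
    [[0,-45,15,0],[0,-45,15,0],[0,-45,15,0],[0,-45,15,0],[0,-45,15,0]],
  ],
)

```text
clock: 10.75
tool_pos: [0.2719, -0.5631, 0.5608]
ee_rot: [0.161, -0.658, 0.712, -0.184]
ft_force: [-0.2, -0.3, -0.4]
width: 0.15
```

```bash
cat >> h.py <<'E'
def tilt(R):
    T=np.array([.215,-.45,-.866]);T/=np.linalg.norm(T);e=np.cross(R[:,1],T)
    print('tilt deg',np.degrees(np.arccos(-R[2,1])),'dir deg',np.degrees(np.arctan2(R[1,1],R[0,1])),'toolz',np.round(R[:,2],3))
E
python3 - <<'E'
from h import *;from cell import arm
p,R=st(arm);tilt(R)
for d in([.43,-.9,0],[0,0,1]):print(R.T@np.array(d)*48)
E
```

```text
t 10.75 p [ 0.2719 -0.5631  0.5608] j [ 0.996  0.474  0.207  0.54  -0.13   2.054  0.033] F [-0.2 -0.3 -0.4] M [ 0.07 -0.02 -0.03] w 0.15
[[-0.881  0.05   0.47 ]
 [-0.473 -0.065 -0.879]
 [-0.013 -0.997  0.081]]
tilt deg 4.718739265137978 dir deg -52.54643873250437 toolz [ 0.47  -0.879  0.081]
[ 2.24804509  3.85373882 47.66911569]
[ -0.63509448 -47.83730566   3.89728654]
```

Call:
arm_command(
  moves=[
    [[0,-45,15,0],[0,-45,15,0],[0,-44,18,0],[0,-43,20,0],[0,-43,20,0],[0,-43,20,0]],
  ],
)

```text
clock: 11.35
tool_pos: [0.2659, -0.5457, 0.6674]
ee_rot: [0.142, -0.576, 0.78, -0.197]
ft_force: [0.2, 0.6, -0.6]
width: 0.154
```

Run:
```python
from h import *;from cell import arm
p,R=st(arm);tilt(R)
for d in([.43,-.9,0],[0,0,1]):print(R.T@np.array(d)*48)
```

```text
t 11.35 p [ 0.2659 -0.5457  0.6674] j [ 0.969  0.404  0.28   0.393 -0.172  2.054  0.027] F [ 0.2  0.6 -0.6] M [ 0.34  0.17 -0.01] w 0.154
[[-0.882  0.143  0.45 ]
 [-0.472 -0.258 -0.843]
 [-0.005 -0.956  0.295]]
tilt deg 17.145794050387963 dir deg -60.88642378517018 toolz [ 0.45  -0.843  0.295]
[ 2.18490013 14.08698545 45.70593673]
[ -0.24823441 -45.8667694   14.14842199]
```

Call:
arm_command(
  moves=[
    [[0,-42,24,0],[0,-40,27,0],[0,-38,30,0],[0,-36,33,0]],
  ],
)

```text
clock: 11.75
tool_pos: [0.2679, -0.5447, 0.7279]
ee_rot: [0.129, -0.518, 0.82, -0.205]
ft_force: [0.2, -1.0, -0.5]
width: 0.151
```

```bash
export OMP_NUM_THREADS=1
python3 - <<'E'
from h import *;from cell import arm
p,R=st(arm);tilt(R)
# photometer normal/yaw: plane fit of white sloping face, from both initial views; ring circle centre in the plane
for n in('top','scene','w1'):
    f=dict(np.load({'top':'top0','scene':'scene0'}.get(n,n)+'.npz'))
    H=hsv(f);m=(H[...,1]<60)&(H[...,2]>150)
    P=cloud(f,m);c0=np.array([.54,-.285,.123]);P=P[(np.linalg.norm(P-c0,axis=1)<.11)]
    n0=np.array([-.215,.45,.866])
    for th in(.02,.008,.004):
        Q=P[abs((P-c0)@n0)<th];c0=np.median(Q,0);V=np.linalg.svd(Q-Q.mean(0),full_matrices=False)[2];n0=V[2]*np.sign(V[2][2]);c0=Q.mean(0)
    print(n,len(Q),'n',n0,'tilt',np.degrees(np.arccos(n0[2])),'dir',np.degrees(np.arctan2(-n0[1],-n0[0])))
    # ring outer contour rays to plane
    N=(H[...,2]<90).astype(np.uint8);u,v=px(f,np.array([[.541,-.288,.123]]))[0];print(' ctr px',u,v)
    w=45;M=np.zeros_like(N);M[int(v)-w:int(v)+w,int(u)-w:int(u)+w]=1;
    yel=(H[...,0]>20)&(H[...,0]<35)&(H[...,1]>120);N=((N|yel)&M).astype(np.uint8)
    cs,_=cv2.findContours(N,cv2.RETR_EXTERNAL,cv2.CHAIN_APPROX_NONE);
    cs=[c for c in cs if cv2.pointPolygonTest(cv2.convexHull(c),(float(u),float(v)),False)>0]
    if not cs: print('none');continue
    c=max(cs,key=cv2.contourArea)
    o,d=ray(f,cv2.convexHull(c)[:,0]);X=o+d*(((c0-o)@n0)/(d@n0))[:,None]
    ex=np.array([0,0,1.])-n0*n0[2];ex/=np.linalg.norm(ex);ey=np.cross(n0,ex)
    q=np.c_[(X-c0)@ex,(X-c0)@ey];A=np.c_[2*q,np.ones(len(q))];sol=np.linalg.lstsq(A,(q**2).sum(1),rcond=None)[0]
    C=c0+sol[0]*ex+sol[1]*ey;print(' centre',C,'rad',np.sqrt(sol[2]+sol[0]**2+sol[1]**2))
    vv,uu=np.nonzero(yel&(M>0));o,d=ray(f,[[uu.mean(),vv.mean()]]);Y=o+d*(((c0-o)@n0)/(d@n0))[:,None];dd=Y[0]-C
    print(' yellow',Y[0],np.linalg.norm(dd),'dir',np.degrees(np.arctan2(-dd[1],-dd[0])))
E
```

```text
t 11.75 p [ 0.2679 -0.5447  0.7279] j [ 0.97   0.416  0.376  0.238 -0.268  2.055  0.022] F [ 0.2 -1.  -0.5] M [ 0.48  0.26 -0.01] w 0.151
[[-0.882  0.203  0.424]
 [-0.471 -0.378 -0.797]
 [-0.002 -0.903  0.43 ]]
tilt deg 25.44877105191157 dir deg -61.738398270163074 toolz [ 0.424 -0.797  0.43 ]
top 5850 n [-0.21608985  0.44052405  0.87134593] tilt 29.38457555649566 dir -63.87070672198779
 ctr px 360.95274333600423 223.42503488362533
 centre [ 0.53835472 -0.28468933  0.11955025] rad 0.04217768058283362
 yellow [ 0.52434375 -0.25482032  0.1009748 ] 0.03786174836602869 dir -64.86964684695562
scene 8505 n [-0.22018234  0.4474672   0.86677151] tilt 29.914392263081098 dir -63.79987841500673
 ctr px 321.2063172027818 181.12533117169951
 centre [ 0.5398586  -0.28617624  0.1191439 ] rad 0.04420990932137535
 yellow [ 0.52636901 -0.25695378  0.10063122] 0.03713004914602821 dir -65.22114032996787
w1 25596 n [-0.21775572  0.45441782  0.86376321] tilt 30.258221054442746 dir -64.39639234418236
 ctr px 548.2153453308799 273.729695304933
 centre [ 0.5360377  -0.2877269   0.12030347] rad 0.022284925912841452
 yellow [nan nan nan] nan dir nan<stdin>:24: RuntimeWarning: Mean of empty slice.
  ret = ret.dtype.type(ret / rcount)
```

Call:
arm_command(
  moves=[
    [[0,-35,35,0],[0,-35,35,0],[0,-33,36,0]],
  ],
)

```text
clock: 12.05
tool_pos: [0.2687, -0.5449, 0.753]
ee_rot: [0.121, -0.491, 0.837, -0.21]
ft_force: [-0.3, -0.4, -1.4]
width: 0.152
```

```bash
export OMP_NUM_THREADS=1
python3 - <<'E'
from h import *;from cell import arm
p,R=st(arm);tilt(R)
E
```

```text
t 12.05 p [ 0.2687 -0.5449  0.753 ] j [ 0.92   0.442  0.851  0.183 -0.685  2.055  0.053] F [-0.3 -0.4 -1.4] M [0.55 0.35 0.01] w 0.152
[[-0.883  0.233  0.408]
 [-0.47  -0.429 -0.771]
 [-0.004 -0.873  0.488]]
tilt deg 29.24256030525908 dir deg -61.519871629264834 toolz [ 0.408 -0.771  0.488]
```

Call:
arm_command(
  moves=[
    [[0,-33,36,0],[0,-33,36,0]],
  ],
)

```text
clock: 12.25
tool_pos: [0.2667, -0.5416, 0.7707]
ee_rot: [0.115, -0.472, 0.848, -0.211]
ft_force: [-0.1, -0.3, -1.8]
width: 0.15
```

```bash
export OMP_NUM_THREADS=1
python3 - <<'E'
from h import *;from cell import arm
p,R=st(arm);tilt(R);print(R.T@(np.array([.42,-.12,.40])-p)*1000)
E
```

```text
t 12.25 p [ 0.2667 -0.5416  0.7707] j [ 0.884  0.454  1.276  0.182 -1.06   2.055  0.08 ] F [-0.1 -0.3 -1.8] M [0.61 0.32 0.02] w 0.15
[[-0.884  0.25   0.395]
 [-0.467 -0.465 -0.752]
 [-0.004 -0.849  0.528]]
tilt deg 31.889455936322708 dir deg -61.775818984992114 toolz [ 0.395 -0.752  0.528]
[-331.10688429  156.82652132 -452.23277275]
```

Call:
arm_command(
  moves=[
    [[-18,16,-21,0],[-18,16,-21,0],[-24,22,-28,0],[-24,22,-28,0],[-24,22,-28,0],[-24,22,-28,0],[-24,22,-28,0],[-24,22,-28,0]],
  ],
)

```text
clock: 13.05
tool_pos: [0.3064, -0.4729, 0.7103]
ee_rot: [0.08, -0.474, 0.854, -0.198]
ft_force: [-1.7, -1.0, -1.8]
width: 0.153
```

```bash
export OMP_NUM_THREADS=1
python3 - <<'E'
from h import *;from cell import arm
p,R=st(arm);tilt(R);print(R[:,1],R.T@(np.array([.501,-.205,.275])-p)*1000)
E
```

```text
t 13.05 p [ 0.3064 -0.4729  0.7103] j [-0.387  0.047  1.398  0.872 -0.012  1.691 -0.165] F [-1.7 -1.  -1.8] M [ 0.61  0.52 -0.13] w 0.153
[[-0.909  0.263  0.325]
 [-0.415 -0.472 -0.778]
 [-0.051 -0.842  0.538]]
tilt deg 32.696598855771384 dir deg -60.87045275783955 toolz [ 0.325 -0.778  0.538]
[ 0.26295706 -0.47186779 -0.84154285] [-265.51310209  291.06148106 -379.36284055]
```

Call:
arm_command(
  moves=[
    [[-22,24,-32,0],[-22,24,-32,0],[-22,24,-32,0],[-22,24,-32,0],[-22,24,-32,0],[-22,24,-32,0]],
  ],
)

```text
clock: 13.65
tool_pos: [0.3889, -0.3476, 0.5078]
ee_rot: [0.078, -0.49, 0.846, -0.196]
ft_force: [1.5, -0.2, -0.5]
width: 0.154
```

```bash
export OMP_NUM_THREADS=1
python3 - <<'E'
from h import *;from cell import arm
p,R=st(arm);tilt(R);print(R[:,1],R.T@(np.array([.501,-.205,.275])-p)*1000)
E
```

```text
t 13.65 p [ 0.3889 -0.3476  0.5078] j [-0.013 -0.247  0.373  1.555  0.423  1.393 -0.784] F [ 1.5 -0.2 -0.5] M [0.54 0.29 0.08] w 0.154
[[-0.911  0.255  0.324]
 [-0.407 -0.442 -0.799]
 [-0.061 -0.86   0.507]]
tilt deg 30.686741103153118 dir deg -60.051812785767225 toolz [ 0.324 -0.799  0.507]
[ 0.25477218 -0.44220138 -0.85997039] [-146.13572399  165.64938426 -195.66474534]
```

Call:
arm_command(
  moves=[
    [[-21,24,-28,0],[-21,24,-28,0],[-21,24,-28,0],[-21,24,-28,0],[-21,24,-28,0],[-21,24,-28,0]],
  ],
)

```text
clock: 14.25
tool_pos: [0.4859, -0.2265, 0.3063]
ee_rot: [0.078, -0.491, 0.846, -0.195]
ft_force: [0.7, 0.6, -1.2]
width: 0.15
```

```bash
export OMP_NUM_THREADS=1
python3 - <<'E'
from h import *;from cell import arm
p,R=st(arm);tilt(R);print(R[:,1],R.T@(np.array([.501,-.205,.275])-p)*1000)
E
```

```text
t 14.25 p [ 0.4859 -0.2265  0.3063] j [-0.067 -0.111  0.158  1.901  0.513  1.078 -1.26 ] F [ 0.7  0.6 -1.2] M [0.52 0.36 0.02] w 0.15
[[-0.912  0.254  0.323]
 [-0.406 -0.442 -0.8  ]
 [-0.06  -0.86   0.506]]
tilt deg 30.659238785177337 dir deg -60.12439018341312 toolz [ 0.323 -0.8    0.506]
[ 0.25400619 -0.44216576 -0.86021526] [-20.57517777  21.22107599 -28.18442768]
```

```bash
export OMP_NUM_THREADS=1
python3 - <<'E'
from h import *;from cell import arm
p,R=st(arm)
s=arm.grab_frame('scene');t=arm.grab_frame('top');np.savez('s3.npz',**s);np.savez('t3.npz',**t)
w1=dict(np.load('w1.npz'))
a=cv2.resize(w1['frame'][200:350,460:635,::-1],None,fx=3,fy=3,interpolation=cv2.INTER_CUBIC)
q=px(s,p)[0].astype(int);q2=px(t,p)[0].astype(int);print(q,q2)
b=cv2.resize(crop(s,q[0],q[1]+10,45,3),(225,225));c=cv2.resize(crop(t,q2[0],q2[1],45,3),(225,225))
im=np.zeros((450,750,3),np.uint8);im[:450,:525]=a;im[:225,525:]=b;im[225:,525:]=c
cv2.imwrite('pics/c2.png',im)
E
```

```text
t 14.25 p [ 0.4859 -0.2265  0.3063] j [-0.067 -0.111  0.158  1.901  0.513  1.078 -1.26 ] F [ 0.7  0.6 -1.2] M [0.52 0.36 0.02] w 0.15
[[-0.912  0.254  0.323]
 [-0.406 -0.442 -0.8  ]
 [-0.06  -0.86   0.506]]
[319 106] [327 244]
```

View pics/c2.png

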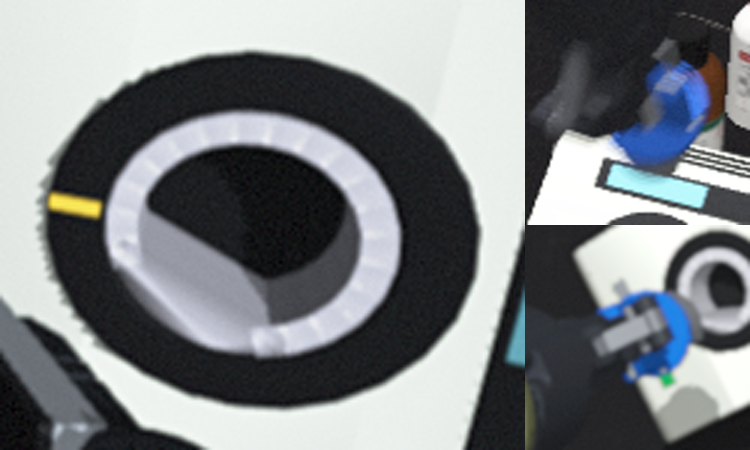

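```bash
export OMP_NUM_THREADS=1
python3 - <<'E'
from h import *;from cell import arm
o=arm.get_obs();p=np.array(o['tool_pos']);R=Ro.from_quat(o['ee_rot']).as_matrix()
w=dict(np.load('w1.npz'));n=np.array([-.2165,.4505,.866])
px_=np.array([.3756,-.780,.5]);py=np.cross(n,px_)
from scipy.optimize import least_squares
for c0 in([.539,-.286,.123],[.539,-.2865,.1205]):
    c0=np.array(c0)
    def pl(uv):
        O,d=ray(w,uv);X=O+d*(((c0-O)@n)/(d@n))[:,None];return np.c_[(X-c0)@px_,(X-c0)@py]*1000
    k=lambda l:np.array(l)/3.+[460,200]
    sl=pl(k([(105,235),(401,235),(250,110),(220,352),(150,150),(355,140),(385,290),(330,340)]))
    ci=least_squares(lambda x:np.hypot(*(sl-x[:2]).T)-30,[0,0]);C=ci.x;print('sleeve centre',C,ci.fun.round(1))
    ch=pl(k([(125,262),(265,343)]))-C;y=pl(k([(75,205)]))[0]-C
    e=ch[1]-ch[0];nn=np.array([-e[1],e[0]])/np.linalg.norm(e);dd=nn@ch[0];nn*=np.sign(dd)
    ang=lambda v:np.arctan2(-v[1],-v[0])
    print('chord',ch,'dist',abs(dd),'flat ang',ang(nn),'mid',ang(ch.mean(0)),'yellow',y,ang(y))
for nme in('s3','t3'):
    f=dict(np.load(nme+'.npz'));H=hsv(f);m=(H[...,0]>100)&(H[...,0]<125)&(H[...,1]>130)&(H[...,2]>50)
    P=(cloud(f,m)-p)@R;P=P[(abs(P)<.08).all(1)]*1000
    print(nme,len(P));hist=np.histogram(P[:,1],bins=np.arange(-30,60,6));print(hist[0])
    F=P[(P[:,1]>15)&(P[:,1]<30)&(np.hypot(P[:,0],P[:,2])<25)]
    for _ in range(4):
        A=np.c_[F[:,0],F[:,2],np.ones(len(F))];c=np.linalg.lstsq(A,F[:,1],rcond=None)[0];r=F[:,1]-A@c;F=F[abs(r)<2.5] if len(F)>20 else F
    print('plane y=ax+bz+c',c,len(F),r.std())
E
```

```text
sleeve centre [-0.74076905 -2.7825574 ] [ 1.2 -0.1  0.6  1.2 -0.9  1.6 -0.4  0.1]
chord [[-24.74081291 -13.1881548 ]
 [  8.28896509 -26.18923849]] dist 21.33340859511985 flat ang 1.1958045771992907 mid 1.1750405012085279 yellow [-38.38804278  -0.79572811] 0.02072557283378291
sleeve centre [ 0.36144139 -3.23514318] [ 1.5  0.1  0.8  1.5 -0.7  1.8 -0.2  0.4]
chord [[-25.01521075 -13.3348384 ]
 [  8.28504084 -26.4423851 ]] dist 21.570401523094336 flat ang 1.19580457719929 mid 1.1726611972616088 yellow [-38.77419479  -0.84093285] 0.021684551789012997
s3 633
[  0   7  86  32  40  35  38  37 324  17   0   0   0   0]
plane y=ax+bz+c [-0.03957539  0.0247469  22.34385508] 274 0.9555485719373256
t3 430
[  0   0  11  52  18  21  17  17  77 157   0   0   1   0]
plane y=ax+bz+c [-0.02828399  0.04043511 24.08593925] 199 0.9886983026681451
```

Call:
arm_command(
  moves=[
    [[-10,0,-14,0.12],[-10,0,-14,0.12],[0,0,0,0.095],[0,0,0,0]],
  ],
)

```text
clock: 14.75
tool_pos: [0.4968, -0.1973, 0.2955]
ee_rot: [-0.065, -0.516, 0.847, -0.11]
ft_force: [-0.0, 0.5, -2.1]
width: 0.154
```

```bash
export OMP_NUM_THREADS=1
cat >> h.py <<'E'
N=np.array([-.2165,.4505,.866]);PX=np.array([.3756,-.780,.5]);PY=np.cross(N,PX);C=np.array([.538,-.286,.1225])
def port(arm,h=None):
    p,R=st(arm);tilt(R)
    o=arm.get_obs();F=np.array(o['ft_force'])
    f=p+R@[.0022,.0563,0];q=f-C
    ax=R@[.03,1,-.015]
    print('foot in port mm',np.round([q@PX*1e3,q@PY*1e3,q@N*1e3],1),'cell x ang',round(float(np.arctan2(-R[:,0]@PY,-R[:,0]@PX)),3),'F port',np.round([F@PX,F@PY,F@N],1),'axis err deg',np.round(np.degrees([ax@PX,ax@PY]),2))
    if h is not None: print('to h',h,np.round(R.T@(C+N*h/1e3-f)*1e3,1))
E
python3 -c "
from h import *;from cell import arm
port(arm,15)"
```

```text
t 14.75 p [ 0.4968 -0.1973  0.2955] j [-0.078 -0.086  0.102  1.904  0.526  1.086 -1.672] F [-0.   0.5 -2.1] M [0.55 0.31 0.02] w 0.154
[[-0.967  0.254  0.005]
 [-0.12  -0.443 -0.889]
 [-0.223 -0.86   0.459]]
tilt deg 30.67591086640201 dir deg -60.196740705484295 toolz [ 0.005 -0.889  0.459]
foot in port mm [  1.6   1.3 142.4] cell x ang 1.179 F port [-1.4  0.2 -1.6] axis err deg [-0.85  0.85]
to h 15 [  6.7 127.3  -0.4]
```

Call:
arm_command(
  moves=[
    [[2,40,0,0],[2,40,0,0],[2,30,0,0],[1,17,0,0],[0,0,0,0],[0,0,0,0]],
  ],
)

```text
clock: 15.35
tool_pos: [0.522, -0.2547, 0.1849]
ee_rot: [-0.063, -0.516, 0.847, -0.111]
ft_force: [-0.4, -0.2, -0.6]
width: 0.152
```

```bash
export OMP_NUM_THREADS=1; python3 -c "
from h import *;from cell import arm
port(arm,15)
t=arm.grab_frame('top');s=arm.grab_frame('scene')
q=px(s,C)[0].astype(int);q2=px(t,C)[0].astype(int)
cv2.imwrite('pics/c3.png',np.hstack([crop(s,q[0],q[1]-10,40,5),crop(t,q2[0],q2[1],40,5)]))"
```

```text
t 15.35 p [ 0.522  -0.2547  0.1849] j [-0.011  0.087  0.178  1.992  0.567  0.791 -1.687] F [-0.4 -0.2 -0.6] M [0.6  0.31 0.01] w 0.152
[[-0.967  0.253  0.007]
 [-0.122 -0.443 -0.888]
 [-0.221 -0.86   0.46 ]]
tilt deg 30.691650208785614 dir deg -60.30378333982966 toolz [ 0.007 -0.888  0.46 ]
foot in port mm [ 0.5 -0.9 15.3] cell x ang 1.182 F port [-0.3 -0.4 -0.6] axis err deg [-0.82  0.79]
to h 15 [-0.6  0.3 -0.8]
```

View pics/c3.png

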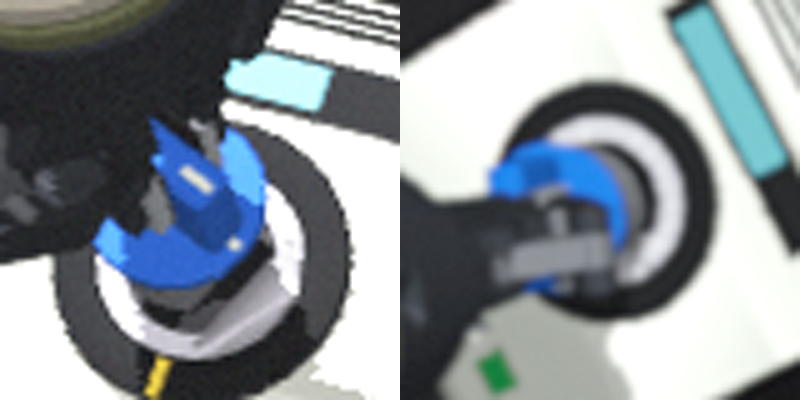

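Call:
arm_command(
  moves=[
    [[0,4,-1,0],[0,4,0,0],[0,4,0,0],[0,3,0,0],[0,2,0,0],[0,0,0,0]],
  ],
)

```text
clock: 16.05
tool_pos: [0.5261, -0.2614, 0.1687]
ee_rot: [-0.063, -0.516, 0.847, -0.11]
ft_force: [-0.3, -2.3, -0.8]
width: 0.149
```

```bash
export OMP_NUM_THREADS=1; python3 -c "
from h import *;from cell import arm
port(arm,-2)"
```

```text
t 16.05 p [ 0.5261 -0.2614  0.1687] j [-0.002  0.12   0.186  1.998  0.575  0.751 -1.696] F [-0.3 -2.3 -0.8] M [ 0.01  0.15 -0.08] w 0.149
[[-0.968  0.252  0.006]
 [-0.121 -0.443 -0.888]
 [-0.221 -0.86   0.46 ]]
tilt deg 30.671147704051542 dir deg -60.367176086779665 toolz [ 0.006 -0.888  0.46 ]
foot in port mm [-0.8 -0.1 -2.7] cell x ang 1.181 F port [ 1.3 -1.3 -1.7] axis err deg [-0.84  0.76]
to h -2 [-0.4 -0.7  0.7]
```

Call:
arm_command(
  moves=[
    [[0,1,0,0],[0,1,0,0],[0,1,0,0],[0,0,0,0]],
  ],
)

```text
clock: 16.45
tool_pos: [0.5269, -0.2625, 0.1663]
ee_rot: [-0.064, -0.516, 0.847, -0.11]
ft_force: [-0.6, -2.3, 1.8]
width: 0.152
```

```bash
export OMP_NUM_THREADS=1; python3 -c "
from h import *;from cell import arm
port(arm,-6)"
```

```text
t 16.45 p [ 0.5269 -0.2625  0.1663] j [-1.000e-03  1.250e-01  1.870e-01  1.998e+00  5.760e-01  7.450e-01
 -1.696e+00] F [-0.6 -2.3  1.8] M [-0.41  0.16 -0.27] w 0.152
[[-0.968  0.253  0.006]
 [-0.122 -0.443 -0.888]
 [-0.222 -0.86   0.46 ]]
tilt deg 30.676469904202683 dir deg -60.31887277901654 toolz [ 0.006 -0.888  0.46 ]
foot in port mm [-0.8  0.2 -5.4] cell x ang 1.181 F port [ 2.5 -1.6  0.6] axis err deg [-0.84  0.78]
to h -6 [-0.1  0.6  0.8]
```

Call:
arm_command(
  moves=[
    [[0,0,1.2,0],[0,1,0,0],[0,1,0,0],[0,0,0,0]],
  ],
)

```text
clock: 16.85
tool_pos: [0.5273, -0.2638, 0.1645]
ee_rot: [-0.063, -0.516, 0.847, -0.11]
ft_force: [0.2, -0.3, -0.3]
width: 0.152
```

```bash
export OMP_NUM_THREADS=1; python3 -c "
from h import *;from cell import arm
port(arm,-10)"
```

```text
t 16.85 p [ 0.5273 -0.2638  0.1645] j [ 0.002  0.129  0.188  1.998  0.575  0.74  -1.693] F [ 0.2 -0.3 -0.3] M [ 0.51  0.34 -0.01] w 0.152
[[-0.968  0.252  0.007]
 [-0.122 -0.442 -0.888]
 [-0.221 -0.861  0.459]]
tilt deg 30.619157467367565 dir deg -60.31423727662754 toolz [ 0.007 -0.888  0.459]
foot in port mm [-0.6 -0.  -7.6] cell x ang 1.182 F port [ 0.2  0.1 -0.5] axis err deg [-0.9   0.78]
to h -10 [-0.2  2.4  0.6]
```

Call:
arm_command(
  moves=[
    [[0,2,0,0],[0,2,0,0],[0,2,0,0],[0,0,0,0]],
  ],
)

```text
clock: 17.25
tool_pos: [0.5288, -0.2668, 0.1594]
ee_rot: [-0.063, -0.516, 0.847, -0.11]
ft_force: [0.3, -0.7, -0.4]
width: 0.152
```

```bash
export OMP_NUM_THREADS=1; python3 -c "
from h import *;from cell import arm
port(arm,-20)"
```

```text
t 17.25 p [ 0.5288 -0.2668  0.1594] j [ 0.005  0.14   0.192  1.999  0.577  0.727 -1.695] F [ 0.3 -0.7 -0.4] M [ 0.54  0.29 -0.04] w 0.152
[[-0.968  0.252  0.007]
 [-0.122 -0.443 -0.888]
 [-0.221 -0.86   0.459]]
tilt deg 30.629536699895098 dir deg -60.363609958855044 toolz [ 0.007 -0.888  0.459]
foot in port mm [ -0.3  -0.1 -13.7] cell x ang 1.182 F port [ 0.5 -0.  -0.7] axis err deg [-0.89  0.76]
to h -20 [0.1 6.3 0.2]
```

Entering freely. I'll continue slowly to near the seat.

Call:
arm_command(
  moves=[
    [[0,2,0,0],[0,2,0,0],[0,2,0,0],[0,2,0,0],[0,2,0,0],[0,0,0,0]],
  ],
)

```text
clock: 17.85
tool_pos: [0.5313, -0.2713, 0.1509]
ee_rot: [-0.063, -0.516, 0.847, -0.11]
ft_force: [-0.5, -0.3, -0.2]
width: 0.153
```

```bash
export OMP_NUM_THREADS=1; python3 -c "
from h import *;from cell import arm
port(arm,-28)"
```

```text
t 17.85 p [ 0.5313 -0.2713  0.1509] j [ 0.011  0.159  0.196  1.999  0.581  0.705 -1.698] F [-0.5 -0.3 -0.2] M [ 0.63  0.34 -0.05] w 0.153
[[-0.968  0.252  0.007]
 [-0.122 -0.443 -0.888]
 [-0.221 -0.86   0.459]]
tilt deg 30.640414714716517 dir deg -60.351265302230736 toolz [ 0.007 -0.888  0.459]
foot in port mm [ -0.    0.3 -23.7] cell x ang 1.182 F port [-0.  -0.6 -0.2] axis err deg [-0.87  0.76]
to h -28 [0.4 4.3 0.2]
```

Call:
arm_command(
  moves=[
    [[0,1.5,0,0],[0,1,0,0],[0,1,0,0],[0,1,0,0],[0,0,0,0]],
  ],
)

```text
clock: 18.35
tool_pos: [0.5324, -0.272, 0.1493]
ee_rot: [-0.063, -0.516, 0.847, -0.111]
ft_force: [-20.8, 16.9, 27.6]
width: 0.151
```

```bash
export OMP_NUM_THREADS=1; python3 -c "
from h import *;from cell import arm
port(arm,-28)"
```

```text
t 18.35 p [ 0.5324 -0.272   0.1493] j [ 0.013  0.163  0.197  1.999  0.582  0.7   -1.699] F [-20.8  16.9  27.6] M [ 0.8   2.9  -1.09] w 0.151
[[-0.967  0.253  0.007]
 [-0.122 -0.443 -0.888]
 [-0.222 -0.86   0.459]]
tilt deg 30.666753095741054 dir deg -60.24609738979133 toolz [ 0.007 -0.888  0.459]
foot in port mm [  0.2   1.1 -25.6] cell x ang 1.182 F port [ -7.2 -11.4  36. ] axis err deg [-0.85  0.82]
to h -28 [1.1 2.3 0.3]
```

Call:
arm_command(
  moves=[
    [[0.5,-1.8,0,0],[0,0,0,0]],
  ],
)

```text
clock: 18.55
tool_pos: [0.5321, -0.2721, 0.1495]
ee_rot: [-0.064, -0.516, 0.847, -0.111]
ft_force: [-4.7, 5.3, 7.6]
width: 0.155
```

```bash
export OMP_NUM_THREADS=1; python3 -c "
from h import *;from cell import arm
port(arm,-28)
t=arm.grab_frame('top');s=arm.grab_frame('scene')
q=px(s,C)[0].astype(int);q2=px(t,C)[0].astype(int)
cv2.imwrite('pics/c4.png',np.hstack([crop(s,q[0],q[1],40,5),crop(t,q2[0],q2[1],40,5)]))"
```

```text
t 18.55 p [ 0.5321 -0.2721  0.1495] j [ 0.012  0.162  0.197  2.     0.582  0.699 -1.699] F [-4.7  5.3  7.6] M [ 0.55  0.96 -0.31] w 0.155
[[-0.967  0.254  0.007]
 [-0.122 -0.443 -0.888]
 [-0.223 -0.86   0.459]]
tilt deg 30.690101814289818 dir deg -60.15640048697041 toolz [ 0.007 -0.888  0.459]
foot in port mm [  0.2   0.7 -25.4] cell x ang 1.181 F port [-2.1 -1.9  9.9] axis err deg [-0.83  0.87]
to h -28 [0.9 2.5 0.1]
```

View pics/c4.png

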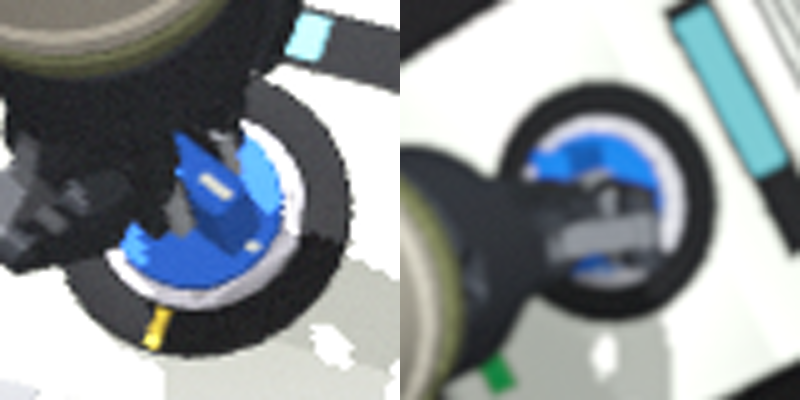

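Call:
arm_command(
  moves=[
    [[0,0,0.1,0.1],[0,0,0.1,0.1],[0,0,0.1,0.1],[0,0,0,0]],
  ],
)

```text
clock: 19.05
tool_pos: [0.5324, -0.2724, 0.1498]
ee_rot: [-0.191, -0.527, 0.828, -0.032]
ft_force: [-5.4, 5.2, 10.0]
width: 0.148
```

```bash
export OMP_NUM_THREADS=1; python3 -c "
from h import *;from cell import arm
port(arm,-28);o=arm.get_obs();p,R=np.array(o['tool_pos']),Ro.from_quat(o['ee_rot']).as_matrix();print('F tool',R.T@o['ft_force'],'M tool',R.T@o['moment'])"
```

```text
t 19.05 p [ 0.5324 -0.2724  0.1498] j [-0.014  0.162  0.227  2.     0.575  0.696 -1.996] F [-5.4  5.2 10. ] M [ 0.37  0.8  -0.49] w 0.148
[[-0.925  0.254 -0.283]
 [ 0.148 -0.443 -0.884]
 [-0.35  -0.86   0.372]]
tilt deg 30.709710840043257 dir deg -60.17025465539565 toolz [-0.283 -0.884  0.372]
foot in port mm [  0.2   1.2 -25.3] cell x ang 0.878 F port [-1.1 -2.6 12.1] axis err deg [-1.12  1.35]
to h -28 [1.1 2.6 0.6]
F tool [  2.27431755 -12.23287024   0.61430717] M tool [-0.05520907  0.16619097 -0.99245522]
```

Call:
arm_command(
  moves=[
    [[0,-0.2,0.1,0.1],[0,0,0.1,0.1],[0,0,0.1,0.1],[0,0,0.1,0.1],[0,0,0,0]],
  ],
)

```text
clock: 19.55
tool_pos: [0.5321, -0.2732, 0.1504]
ee_rot: [-0.352, -0.522, 0.773, 0.074]
ft_force: [-6.2, 4.7, 10.3]
width: 0.152
```

```bash
export OMP_NUM_THREADS=1; python3 -c "
from h import *;from cell import arm
port(arm,-28);o=arm.get_obs();p,R=np.array(o['tool_pos']),Ro.from_quat(o['ee_rot']).as_matrix();print('F tool',R.T@o['ft_force'],'M tool',R.T@o['moment'])"
```

```text
t 19.55 p [ 0.5321 -0.2732  0.1504] j [-0.049  0.161  0.267  2.001  0.566  0.693 -2.387] F [-6.2  4.7 10.3] M [ 0.    0.9  -0.61] w 0.152
[[-0.742  0.254 -0.621]
 [ 0.481 -0.444 -0.756]
 [-0.467 -0.86   0.207]]
tilt deg 30.734690040567312 dir deg -60.214447367013044 toolz [-0.621 -0.756  0.207]
foot in port mm [  0.4   1.3 -25.1] cell x ang 0.477 F port [-0.8 -3.5 12.4] axis err deg [-1.26  2.07]
to h -28 [1.  2.8 1. ]
F tool [  2.00116407 -12.51076455   2.41010709] M tool [ 0.71599275  0.12579571 -0.80546331]
```

Call:
arm_command(
  moves=[
    [[0,-0.2,0.1,0.1],[0,0,0.1,0.1],[0,0,0.1,0.1],[0,0,0.1,0.1],[0,0,0,0.04],[0,0,0,0]],
  ],
)

```text
clock: 20.15
tool_pos: [0.5314, -0.2738, 0.1507]
ee_rot: [-0.512, -0.494, 0.679, 0.185]
ft_force: [-7.2, 3.6, 12.4]
width: 0.152
```

```bash
export OMP_NUM_THREADS=1; python3 -c "
from h import *;from cell import arm
port(arm,-28);o=arm.get_obs();p,R=np.array(o['tool_pos']),Ro.from_quat(o['ee_rot']).as_matrix();print('F tool',R.T@o['ft_force'],'M tool',R.T@o['moment'])"
```

```text
t 20.15 p [ 0.5314 -0.2738  0.1507] j [-0.089  0.161  0.311  2.003  0.556  0.69  -2.816] F [-7.2  3.6 12.4] M [-0.46  1.15 -0.66] w 0.152
[[-0.408  0.253 -0.877]
 [ 0.757 -0.444 -0.48 ]
 [-0.511 -0.859 -0.01 ]]
tilt deg 30.745908398699765 dir deg -60.299389316234986 toolz [-0.877 -0.48  -0.01 ]
foot in port mm [  0.6   1.3 -24.9] cell x ang 0.039 F port [ 0.7 -5.  13.9] axis err deg [-1.08  2.85]
to h -28 [0.7 3.  1.4]
F tool [ -0.66943149 -14.08354839   4.48472345] M tool [ 1.39586576 -0.05635567 -0.14321   ]
```

Call:
arm_command(
  moves=[
    [[0,-0.3,-0.2,0.03],[0,0,0,0.03],[0,0,0,0]],
  ],
)

```text
clock: 20.45
tool_pos: [0.5313, -0.2739, 0.1508]
ee_rot: [-0.531, -0.488, 0.663, 0.2]
ft_force: [-5.6, 3.6, 9.7]
width: 0.149
```

```bash
export OMP_NUM_THREADS=1; python3 -c "
from h import *;from cell import arm
port(arm,-28);o=arm.get_obs();p,R=np.array(o['tool_pos']),Ro.from_quat(o['ee_rot']).as_matrix();print('F tool',R.T@o['ft_force'],'M tool',R.T@o['moment'])"
```

```text
t 20.45 p [ 0.5313 -0.2739  0.1508] j [-0.095  0.161  0.317  2.003  0.555  0.69  -2.874] F [-5.6  3.6  9.7] M [-0.55  1.07 -0.59] w 0.149
[[-0.355  0.253 -0.9  ]
 [ 0.784 -0.444 -0.434]
 [-0.51  -0.859 -0.04 ]]
tilt deg 30.739974929635512 dir deg -60.3643567033706 toolz [-0.9   -0.434 -0.04 ]
foot in port mm [  0.6   1.2 -24.9] cell x ang -0.02 F port [-0.1 -3.5 11.2] axis err deg [-1.03  2.92]
to h -28 [0.6 3.  1.4]
F tool [ -0.10831053 -11.31526852   3.09397077] M tool [ 1.33268698 -0.10630032  0.05802456]
```

Call:
arm_command(
  moves=[
    [[0,-0.1,-0.1,0.03],[0,0,0,0.02],[0,0,0,0]],
  ],
)

```text
clock: 20.75
tool_pos: [0.5312, -0.2739, 0.1508]
ee_rot: [-0.548, -0.482, 0.65, 0.212]
ft_force: [-6.2, 1.9, 9.5]
width: 0.153
```

```bash
export OMP_NUM_THREADS=1; python3 -c "
from h import *;from cell import arm
port(arm,-28);o=arm.get_obs();p,R=np.array(o['tool_pos']),Ro.from_quat(o['ee_rot']).as_matrix();print('F tool',R.T@o['ft_force'],'M tool',R.T@o['moment'])"
```

```text
t 20.75 p [ 0.5312 -0.2739  0.1508] j [-0.101  0.161  0.325  2.004  0.553  0.69  -2.923] F [-6.2  1.9  9.5] M [-0.62  1.16 -0.63] w 0.153
[[-0.31   0.252 -0.917]
 [ 0.804 -0.444 -0.394]
 [-0.507 -0.86  -0.065]]
tilt deg 30.736787493382568 dir deg -60.398647299528825 toolz [-0.917 -0.394 -0.065]
foot in port mm [  0.7   1.3 -24.9] cell x ang -0.07 F port [ 1.  -4.8 10.4] axis err deg [-0.98  2.98]
to h -28 [0.6 3.1 1.4]
F tool [ -1.39568971 -10.55609701   4.34191481] M tool [ 1.4472069  -0.12765161  0.15265755]
```

```bash
export OMP_NUM_THREADS=1; python3 -c "
from h import *;from cell import arm
t=arm.grab_frame('top');s=arm.grab_frame('scene');w=arm.grab_frame('wrist')
q=px(s,C)[0].astype(int);q2=px(t,C)[0].astype(int);q3=px(w,C)[0].astype(int);print(q3)
cv2.imwrite('pics/c5.png',np.hstack([crop(s,q[0],q[1],40,5),cv2.resize(w['frame'][:,:,::-1],(400,400))]))"
```

```text
[323 285]
```

View pics/c5.png

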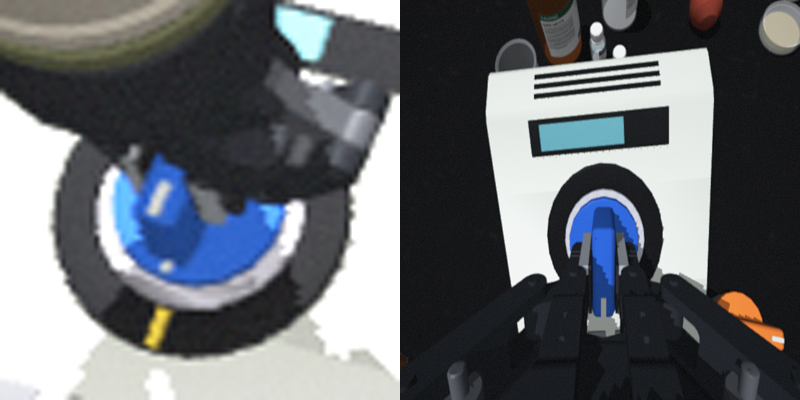

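```bash
export OMP_NUM_THREADS=1
cat > ptr.py <<'E'
from h import *;from cell import arm
s=arm.grab_frame('scene');q=px(s,C)[0].astype(int)
H=hsv(s);v0,u0=q[1]-40,q[0]-40;h=H[v0:v0+80,u0:u0+80]
blue=((h[...,0]>95)&(h[...,0]<128)&(h[...,1]>110)&(h[...,2]>50)).astype(np.uint8)
k,l,S,c=cv2.connectedComponentsWithStats(((h[...,1]<110)&(h[...,2]>110)&(cv2.morphologyEx(blue,cv2.MORPH_CLOSE,np.ones((7,7)))>0)).astype(np.uint8))
def ang(uv,off):
    O,d=ray(s,uv);c0=C+N*off;X=O+d*(((c0-O)@N)/(d@N))[:,None]-C;a,b=X@PX*1e3,X@PY*1e3
    return np.round(np.c_[a,b,np.arctan2(-b,-a)],3)
for i in range(1,k):
    if 2<=S[i,4]<60: print('white',S[i,4],c[i]+[u0,v0],'crop5',c[i]*5,ang([c[i]+[u0,v0]],.008),'as bar top',ang([c[i]+[u0,v0]],.044))
y=(h[...,0]>20)&(h[...,0]<35)&(h[...,1]>110)&(h[...,2]>100);vv,uu=np.nonzero(y);print('yellow',len(uu),ang([[uu.mean()+u0,vv.mean()+v0]],0.002))
for a in(0,-.07,.07):
    P=C+N*.008-.026*(np.cos(a)*PX+np.sin(a)*PY);print(a,(px(s,P)[0]-[u0,v0])*5)
E
python3 ptr.py
```

```text
white 8 [307.5   177.375] crop5 [132.5   176.875] [[ 0.054 20.716 -1.573]] as bar top [[-11.421   9.851  -0.712]]
white 20 [312.3  181.15] crop5 [156.5  195.75] [[-3.555 11.925 -1.281]] as bar top [[-14.871   1.445  -0.097]]
white 9 [323.22222222 185.44444444] crop5 [211.11111111 217.22222222] [[-5.455 -5.71   0.808]] as bar top [[-16.688 -15.415   0.746]]
white 7 [314.         194.71428571] crop5 [165.         263.57142857] [[-22.565   2.581  -0.114]] as bar top [[-33.047  -7.488   0.223]]
yellow 27 [[-3.9393e+01  6.5400e-01 -1.7000e-02]]
0 [169.45475271 276.69217507]
-0.07 [163.65584014 274.8469861 ]
0.07 [175.40415621 278.13713774]
```

Call:
arm_command(
  moves=[
    [[0,0,0,0.03],[0,0,0,0],[0,0,0,0]],
  ],
)

```text
clock: 21.25
tool_pos: [0.5312, -0.274, 0.1508]
ee_rot: [-0.557, -0.479, 0.642, 0.22]
ft_force: [-6.7, 1.3, 10.1]
width: 0.153
```

```bash
export OMP_NUM_THREADS=1; python3 ptr.py; python3 -c "
from h import *;from cell import arm
port(arm,-28);o=arm.get_obs();p,R=np.array(o['tool_pos']),Ro.from_quat(o['ee_rot']).as_matrix();print('F tool',R.T@o['ft_force'],'M tool',R.T@o['moment'])"
```

```text
white 8 [307.5   177.375] crop5 [132.5   176.875] [[ 0.054 20.716 -1.573]] as bar top [[-11.421   9.851  -0.712]]
white 20 [312.15 181.15] crop5 [155.75 195.75] [[-3.615 12.138 -1.281]] as bar top [[-14.929   1.649  -0.11 ]]
white 8 [323.    185.375] crop5 [210.    216.875] [[-5.443 -5.362  0.778]] as bar top [[-16.676 -15.082   0.735]]
white 5 [313.2 194.6] crop5 [161. 263.] [[-22.722   3.765  -0.164]] as bar top [[-33.197  -6.356   0.189]]
yellow 27 [[-3.9393e+01  6.5400e-01 -1.7000e-02]]
0 [169.45475271 276.69217507]
-0.07 [163.65584014 274.8469861 ]
0.07 [175.40415621 278.13713774]
t 21.3 p [ 0.5311 -0.274   0.1508] j [-0.108  0.162  0.332  2.004  0.551  0.689 -2.95 ] F [-6.5  2.7 10. ] M [-0.65  1.23 -0.68] w 0.152
[[-0.283  0.252 -0.925]
 [ 0.816 -0.444 -0.37 ]
 [-0.505 -0.86  -0.08 ]]
tilt deg 30.730678189455464 dir deg -60.41477741957094 toolz [-0.925 -0.37  -0.08 ]
foot in port mm [  0.6   1.2 -24.9] cell x ang -0.099 F port [ 0.4 -4.7 11.3] axis err deg [-0.96  3.02]
to h -28 [0.5 3.1 1.4]
F tool [ -0.97990188 -11.42297255   4.23240705] M tool [ 1.53008547 -0.12859026  0.19622787]
```

Call:
arm_command(
  moves=[
    [[0,0,0,0.03],[0,0,0,0]],
  ],
)

```text
clock: 21.5
tool_pos: [0.5311, -0.2739, 0.1507]
ee_rot: [-0.567, -0.476, 0.633, 0.227]
ft_force: [-5.6, 2.6, 9.8]
width: 0.152
```

```bash
export OMP_NUM_THREADS=1; python3 -c "
from h import *;from cell import arm
port(arm,-28);o=arm.get_obs();p,R=np.array(o['tool_pos']),Ro.from_quat(o['ee_rot']).as_matrix();print('F tool',R.T@o['ft_force'],'M tool',R.T@o['moment'])"; python3 ptr.py
```

```text
t 21.5 p [ 0.5311 -0.2739  0.1507] j [-0.123  0.162  0.349  2.005  0.547  0.688 -2.978] F [-5.6  2.6  9.8] M [-0.49  1.2  -0.65] w 0.152
[[-0.254  0.252 -0.934]
 [ 0.827 -0.444 -0.345]
 [-0.502 -0.86  -0.096]]
tilt deg 30.724103340118518 dir deg -60.41168178014154 toolz [-0.934 -0.345 -0.096]
foot in port mm [  0.6   1.3 -24.9] cell x ang -0.13 F port [ 0.7 -3.9 10.8] axis err deg [-0.94  3.07]
to h -28 [0.4 3.  1.5]
F tool [ -1.30565954 -10.95816222   3.39082494] M tool [ 1.43764924 -0.09809059  0.10501034]
white 5 [307.  177.2] crop5 [130. 176.] [[ 0.111 21.521 -1.576]] as bar top [[-11.366  10.621  -0.752]]
white 19 [311.73684211 181.        ] crop5 [153.68421053 195.        ] [[-3.561 12.802 -1.3  ]] as bar top [[-14.877   2.284  -0.152]]
white 9 [322.77777778 185.44444444] crop5 [208.88888889 217.22222222] [[-5.632 -5.084  0.734]] as bar top [[-16.857 -14.817   0.721]]
white 6 [313.  194.5] crop5 [160.  262.5] [[-22.658   4.098  -0.179]] as bar top [[-33.136  -6.038   0.18 ]]
yellow 27 [[-3.9393e+01  6.5400e-01 -1.7000e-02]]
0 [169.45475271 276.69217507]
-0.07 [163.65584014 274.8469861 ]
0.07 [175.40415621 278.13713774]
```

Call:
arm_command(
  moves=[
    [[0,0,0,0],[0,0,0,0],[0,0,0,0],[0,0,0,0],[0,-15,0,0],[0,-30,0,0],[0,-40,0,0],[0,-40,0,-0.1],[0,0,0,-0.15],[0,0,0,-0.15],[0,0,0,-0.15],[0,0,0,-0.15],[0,0,0,-0.15],[0,0,0,-0.15],[0,0,0,0]],
  ],
  jaw=45,
)

```text
clock: 23.05
tool_pos: [0.4997, -0.2174, 0.2573]
ee_rot: [-0.192, -0.527, 0.827, -0.03]
ft_force: [-0.3, -0.3, -0.1]
width: 0.523
```

```bash
export OMP_NUM_THREADS=1; python3 ptr.py;python3 -c "
from h import *;from cell import arm
port(arm,-28)
t=arm.grab_frame('top');s=arm.grab_frame('scene');w=arm.grab_frame('wrist');np.savez('w4.npz',**w)
q=px(s,C)[0].astype(int);q2=px(w,C)[0].astype(int);print(q2)
cv2.imwrite('pics/c6.png',np.hstack([crop(s,q[0],q[1],40,5),cv2.resize(w['frame'][:,:,::-1],(533,400))])[:, :800])"
```

```text
white 23 [311.7826087  181.26086957] crop5 [153.91304348 196.30434783] [[-3.924 12.602 -1.269]] as bar top [[-15.224   2.093  -0.137]]
white 6 [313.  194.5] crop5 [160.  262.5] [[-22.658   4.098  -0.179]] as bar top [[-33.136  -6.038   0.18 ]]
yellow 31 [[-3.9828e+01  7.7300e-01 -1.9000e-02]]
0 [169.45475271 276.69217507]
-0.07 [163.65584014 274.8469861 ]
0.07 [175.40415621 278.13713774]
t 23.1 p [ 0.4997 -0.2174  0.2573] j [-0.247 -0.058  0.315  1.962  0.554  0.991 -1.996] F [0.1 0.2 0.4] M [0.48 0.23 0.  ] w 0.528
[[-0.923  0.253 -0.292]
 [ 0.158 -0.443 -0.883]
 [-0.352 -0.86   0.369]]
tilt deg 30.65126415889856 dir deg -60.29635253634825 toolz [-0.292 -0.883  0.369]
foot in port mm [-1.3 -4.5 99.6] cell x ang 0.868 F port [0.1 0.1 0.4] axis err deg [-1.18  1.3 ]
to h -28 [0.000e+00 1.277e+02 1.000e-01]
[324 220]
```

View pics/c6.png

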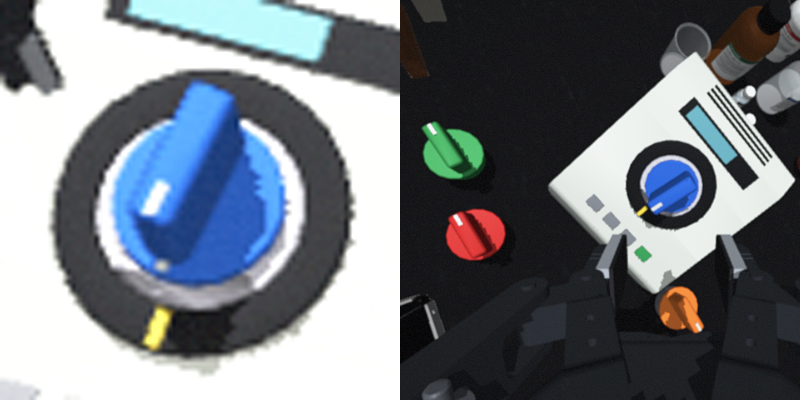

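```bash
export OMP_NUM_THREADS=1
cat > bar.py <<'E'
from h import *
import sys
def meas(f,nm):
    H=hsv(f);q=px(f,C)[0].astype(int);m=np.zeros(H.shape[:2],bool);m[q[1]-60:q[1]+60,q[0]-60:q[0]+60]=1
    b=(H[...,0]>95)&(H[...,0]<128)&(H[...,1]>110)&(H[...,2]>50)
    wh=(H[...,1]<90)&(H[...,2]>130)&(cv2.dilate(b.astype(np.uint8),np.ones((5,5)))>0)
    yel=m&(H[...,0]>20)&(H[...,0]<35)&(H[...,1]>110)&(H[...,2]>100)
    P=cloud(f,m&(b|wh))-C;Q=np.c_[P@PX,P@PY,P@N]*1e3
    T=Q[(Q[:,2]>39)&(Q[:,2]<52)&(np.hypot(Q[:,0],Q[:,1])<28)];r=cv2.minAreaRect(T[:,:2].astype(np.float32))
    e,V=np.linalg.eigh(np.cov(T[:,:2].T));a=np.arctan(V[1,1]/V[0,1])
    print(nm,'bar top n',len(T),'h',np.median(T[:,2]).round(1),'rect',r,'pca ang',a.round(3))
    F=Q[(Q[:,2]>3)&(Q[:,2]<14)&(np.hypot(Q[:,0],Q[:,1])<32)];print('  flange h',np.percentile(F[:,2],[20,50,80]).round(1),cv2.minEnclosingCircle(F[:,:2].astype(np.float32)))
    A=np.c_[F[:,:2],np.ones(len(F))];print('  flange plane',np.linalg.lstsq(A,F[:,2],rcond=None)[0].round(3))
    v,u=np.nonzero(yel);O,d=ray(f,[[u.mean(),v.mean()]]);X=(O+d*(((C-O)@N)/(d@N))[:,None]-C)[0];print('  yellow',len(u),X@PX*1e3,X@PY*1e3)
if __name__=='__main__':
    from cell import arm
    meas(dict(np.load('w4.npz')),'w4');meas(arm.grab_frame('scene'),'scene');meas(arm.grab_frame('top'),'top')
E
python3 bar.py
python3 - <<'E'
from h import *
w=dict(np.load('w4.npz'));q=px(w,C)[0].astype(int)
s=dict(np.load('w4.npz'));cv2.imwrite('pics/c7.png',crop(s,q[0],q[1],55,7))
E
```

```text
w4 bar top n 1190 h 43.5 rect ((0.3510856628417969, -2.36136531829834), (14.255820274353027, 43.745628356933594), 82.9668960571289) pca ang -0.125
  flange h [7.2 7.9 8.5] ((0.654704213142395, -2.393198013305664), 26.611616134643555)
  flange plane [-0.009  0.019  7.88 ]
  yellow 81 -39.49789062749437 -2.0351291299161907
scene bar top n 286 h 42.8 rect ((-0.6504058837890625, 0.9829587936401367), (14.6821870803833, 43.668365478515625), 83.75080108642578) pca ang -0.125
  flange h [5.7 7.  8.6] ((0.9118072986602783, 1.069538950920105), 29.99827003479004)
  flange plane [-0.015  0.03   7.19 ]
  yellow 29 -39.05339371627745 1.146686112635931
top bar top n 192 h 44.2 rect ((2.2580604553222656, -0.09436988830566406), (13.843997955322266, 43.304683685302734), 82.76253509521484) pca ang -0.124
  flange h [6.9 8.4 9.6] ((-0.8591299653053284, 1.7286752462387085), 30.115745544433594)
  flange plane [-4.000e-03  2.700e-02  8.175e+00]
  yellow 0 nan nanbar.py:14: RuntimeWarning: Mean of empty slice.
  v,u=np.nonzero(yel);O,d=ray(f,[[u.mean(),v.mean()]]);X=(O+d*(((C-O)@N)/(d@N))[:,None]-C)[0];print('  yellow',len(u),X@PX*1e3,X@PY*1e3)
  ret = ret.dtype.type(ret / rcount)
```

View pics/c7.png

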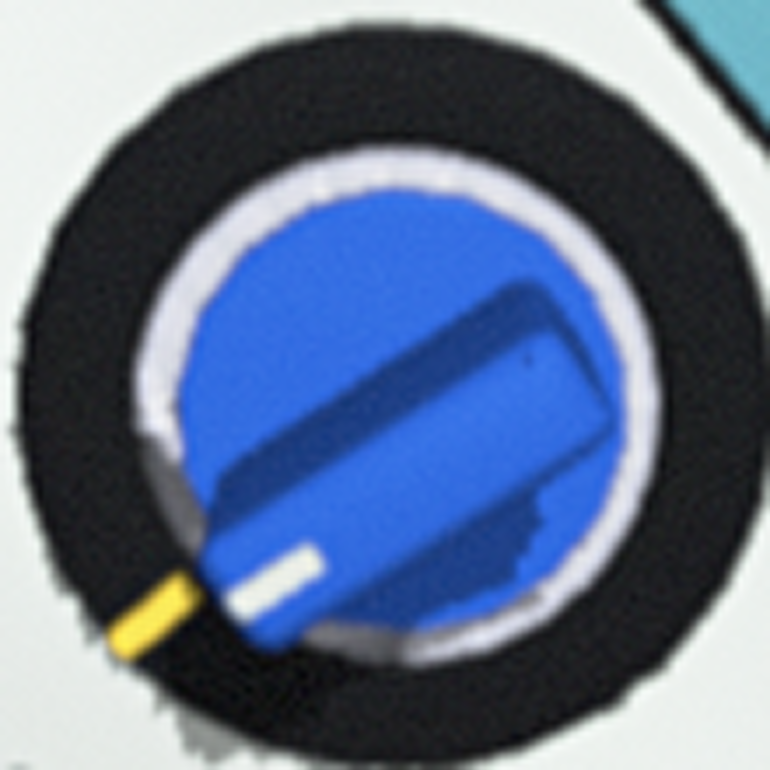

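```bash
export OMP_NUM_THREADS=1
python3 - <<'E'
from h import *
f=dict(np.load('w4.npz'));q=px(f,C)[0].astype(int);k=lambda l:np.array(l)/7.+q-55
def pl(uv,off):
    O,d=ray(f,uv);X=O+d*(((C+N*off-O)@N)/(d@N))[:,None]-C;return np.c_[X@PX,X@PY]*1e3
for off in(0,.002):
    sl=pl(k([(136,380),(660,400),(395,146),(210,228),(570,215),(640,500),(560,600),(480,645)]),off)
    A=np.c_[2*sl,np.ones(len(sl))];s=np.linalg.lstsq(A,(sl**2).sum(1),rcond=None)[0];c=s[:2];print('c',c,'r',np.sqrt(s[2]+c@c))
    e=pl(k([(147,440),(408,662)]),off)-c;y=pl(k([(155,615)]),off)[0]-c
    a=np.arctan2(-e[:,1],-e[:,0]);print('chord ends',e,np.hypot(*e.T),'ang',a,'mean',a.mean(),'yellow',np.arctan2(-y[1],-y[0]))
E
```

```text
c [-0.81434405 -2.0260475 ] r 30.38269335477525
chord ends [[-24.77750521  16.066702  ]
 [-18.99100259 -24.39819239]] [29.5307243 30.9181172] ang [-0.57527711  0.90937963] mean 0.16705125921374286 yellow 0.013489774389255358
c [-0.5165985  -1.71783483] r 30.17092454250128
chord ends [[-24.60480483  15.95471632]
 [-18.8586344  -24.22813583]] [29.32489375 30.70261646] ang [-0.57527711  0.90937963] mean 0.16705125921374014 yellow 0.013489774389252125
```

Call:
arm_command(
  moves=[
    [[0,0,0,-0.14],[0,0,0,-0.14],[0,0,0,-0.14],[0,0,0,-0.14],[0,0,0,-0.14],[0,0,0,-0.14],[0,0,0,-0.14],[0,0,0,-0.14],[0,0,0,-0.14],[0,0,0,-0.14],[0,0,0,-0.14],[0,0,0,-0.14],[0,0,0,-0.14],[0,0,0,-0.14],[0,0,0,-0.14],[0,0,0,-0.05],[0,0,0,0]],
  ],
)

```text
clock: 25.05
tool_pos: [0.4997, -0.2174, 0.2573]
ee_rot: [0.635, -0.225, 0.564, -0.477]
ft_force: [0.1, -0.3, -0.2]
width: 0.529
```

```bash
export OMP_NUM_THREADS=1; python3 -c "
from h import *;from cell import arm
port(arm);o=arm.get_obs();p,R=np.array(o['tool_pos']),Ro.from_quat(o['ee_rot']).as_matrix();G=np.array([.5311,-.2739,.1507])
print(R.T@(G-p)*1e3,'turn needed',-(( -.125+np.pi)-np.arctan2(-R[:,0]@PY,-R[:,0]@PX)))"
```

```text
t 25.05 p [ 0.4997 -0.2174  0.2573] j [-0.316 -0.063  0.381  1.965  0.56   0.994  0.152] F [ 0.1 -0.3 -0.2] M [ 0.46  0.28 -0.01] w 0.529
[[ 0.263  0.253  0.931]
 [-0.824 -0.443  0.353]
 [ 0.502 -0.86   0.092]]
tilt deg 30.654427838655447 dir deg -60.29850000370097 toolz [0.931 0.353 0.092]
foot in port mm [ 2.3 -3.1 99.7] cell x ang 3.021 F port [ 0.2 -0.1 -0.3] axis err deg [2.19 0.99]
[  1.30313815 124.67336444  -0.4635588 ] turn needed 0.004417852509007503
```

Call:
arm_command(
  moves=[
    [[1,35,0,0.004],[0,35,0,0],[0,30,0,0],[0,14,0,0],[0,8,0,0],[0,0,0,0],[0,0,0,0]],
  ],
)

```text
clock: 25.75
tool_pos: [0.5311, -0.2721, 0.1536]
ee_rot: [0.634, -0.226, 0.565, -0.477]
ft_force: [-0.6, -0.1, -0.2]
width: 0.526
```

Call:
arm_command(
  moves=[
    [[0,0,0,0],[0,0,0,0],[0,0,0,0],[0,0,0,0],[0,0,0,0]],
  ],
  jaw=0,
  newtons=60,
)

```text
clock: 26.25
tool_pos: [0.5309, -0.272, 0.1536]
ee_rot: [0.634, -0.226, 0.565, -0.477]
ft_force: [-3.9, 3.6, 6.7]
width: 0.149
```

```bash
export OMP_NUM_THREADS=1
cat > ft.py <<'E'
from h import *;from cell import arm
o=arm.get_obs();p,R=np.array(o['tool_pos']),Ro.from_quat(o['ee_rot']).as_matrix();G=np.array([.5311,-.2739,.1507])
a=np.arctan2(-R[:,0]@PY,-R[:,0]@PX)
print('t',o['clock'],'off',(R.T@(G-p)*1e3).round(2),'ang-pi',((a)%(2*np.pi)-np.pi).round(4),'F tool',(R.T@o['ft_force']).round(1),'M tool',(R.T@o['moment']).round(3),'w',o['width'],'j',np.round(o['joint_positions'],2),'tool y',R[:,1].round(3))
E
python3 ft.py
```

```text
t 26.25 off [ 0.11  3.4  -0.75] ang-pi -0.1243 F tool [-0.6 -8.4 -1.8] M tool [-0.936 -0.049  0.652] w 0.1489078516125707 j [-0.23  0.16  0.46  2.01  0.52  0.68  0.2 ] tool y [ 0.253 -0.443 -0.86 ]
```

Now turn clockwise in small steps, watching the moment about tool y.

Call:
arm_command(
  moves=[
    [[0,0,0,0.02],[0,0,0,0]],
  ],
)

```text
clock: 26.45
tool_pos: [0.5309, -0.2721, 0.1537]
ee_rot: [0.628, -0.23, 0.571, -0.475]
ft_force: [-3.4, 3.7, 7.0]
width: 0.148
```

```bash
OMP_NUM_THREADS=1 python3 ft.py
```

```text
t 26.45 off [ 0.08  3.4  -0.73] ang-pi -0.1447 F tool [-0.4 -8.5 -1.3] M tool [-0.935 -0.142  0.582] w 0.1478906996107707 j [-0.23  0.16  0.47  2.01  0.52  0.68  0.18] tool y [ 0.253 -0.443 -0.86 ]
```

Call:
arm_command(
  moves=[
    [[0,0,0,0.02],[0,0,0,0]],
  ],
)

```text
clock: 26.65
tool_pos: [0.5309, -0.2722, 0.1537]
ee_rot: [0.623, -0.235, 0.578, -0.473]
ft_force: [-5.2, 4.1, 6.9]
width: 0.151
```

```bash
OMP_NUM_THREADS=1 python3 ft.py
```

```text
t 26.65 off [ 0.02  3.38 -0.67] ang-pi -0.1641 F tool [-1.1 -9.1 -2.9] M tool [-1.007 -0.407  0.436] w 0.15065364608982107 j [-0.23  0.16  0.47  2.01  0.52  0.68  0.16] tool y [ 0.253 -0.443 -0.86 ]
```

Call:
arm_command(
  moves=[
    [[0,0,0,0.02],[0,0,0,0]],
  ],
)

```text
clock: 26.85
tool_pos: [0.5308, -0.2722, 0.1537]
ee_rot: [0.617, -0.24, 0.584, -0.47]
ft_force: [-5.0, 2.9, 7.3]
width: 0.152
```

```bash
OMP_NUM_THREADS=1 python3 ft.py
```

```text
t 26.85 off [-0.04  3.39 -0.62] ang-pi -0.1835 F tool [ 0.1 -8.9 -2.9] M tool [-1.154 -0.719  0.255] w 0.15240519881470183 j [-0.24  0.16  0.47  2.01  0.52  0.68  0.14] tool y [ 0.253 -0.443 -0.86 ]
```

Call:
arm_command(
  moves=[
    [[0,0,0,-0.06],[0,0,0,-0.06],[0,0,0,-0.05],[0,0,0,0]],
  ],
)

```text
clock: 27.25
tool_pos: [0.531, -0.2716, 0.1535]
ee_rot: [0.665, -0.198, 0.529, -0.489]
ft_force: [-4.0, 4.4, 6.0]
width: 0.148
```

```bash
OMP_NUM_THREADS=1 python3 ft.py
```

```text
t 27.25 off [ 0.41  3.43 -1.04] ang-pi -0.0123 F tool [-1.8 -8.1 -1.4] M tool [-0.614 -0.054  1.015] w 0.14835541511324207 j [-0.22  0.16  0.45  2.01  0.52  0.69  0.3 ] tool y [ 0.254 -0.442 -0.86 ]
```

Call:
arm_command(
  moves=[
    [[0,0,0,0],[0,0,0,0],[0,0,0,0],[0,0,0,0],[0,-15,0,0],[0,-30,0,0],[0,-40,0,0],[0,-40,0,-0.1],[0,-30,0,-0.1],[0,0,0,0]],
  ],
  jaw=45,
)

```text
clock: 28.25
tool_pos: [0.4932, -0.202, 0.2904]
ee_rot: [0.713, -0.146, 0.461, -0.508]
ft_force: [0.5, 0.5, 0.4]
width: 0.525
```

```bash
export OMP_NUM_THREADS=1
python3 - <<'E'
from h import *;from cell import arm;from bar import meas
st(arm)
w=arm.grab_frame('wrist');np.savez('w5.npz',**w);s=arm.grab_frame('scene')
meas(w,'w');meas(s,'s')
t=arm.grab_frame('top');q=px(w,C)[0].astype(int);q2=px(s,C)[0].astype(int)
a=px(t,[[.40,-.29,.05]])[0].astype(int)
cv2.imwrite('pics/c8.png',np.hstack([crop(w,q[0],q[1],50,4),crop(s,q2[0],q2[1],40,5)]))
for n,f in(('before',dict(np.load('top0.npz'))),('after',t)):
    H=hsv(f);m=(H[...,0]>8)&(H[...,0]<20)&(H[...,1]>180)&(H[...,2]>150);m[:290]=0;m[330:]=0;m[:,:335]=0;m[:,380:]=0
    P=cloud(f,m);print('amber',n,len(P),P.mean(0) if len(P) else '')
E
```

```text
t 28.25 p [ 0.4932 -0.202   0.2904] j [-0.342 -0.113  0.358  1.934  0.564  1.081  0.456] F [0.5 0.5 0.4] M [ 0.43  0.25 -0.01] w 0.525
[[ 0.533  0.26   0.805]
 [-0.676 -0.441  0.59 ]
 [ 0.509 -0.859 -0.059]]
w bar top n 904 h 43.0 rect ((-0.96026611328125, -0.8951435089111328), (14.077729225158691, 44.108028411865234), 89.45686340332031) pca ang -0.01
  flange h [6.7 7.3 8. ] ((-1.1945865154266357, -0.10406702756881714), 26.463668823242188)
  flange plane [-2.000e-03  4.000e-03  7.359e+00]
  yellow 82 -39.244368403635455 -1.8978424898559518
s bar top n 285 h 42.2 rect ((-1.6761798858642578, 1.7295351028442383), (14.318022727966309, 43.928504943847656), 89.7765121459961) pca ang -0.01
  flange h [5.1 6.5 7.9] ((-1.2913280725479126, 1.9498331546783447), 28.225664138793945)
  flange plane [5.000e-03 2.000e-03 6.694e+00]
  yellow 29 -39.05339371627745 1.146686112635931
amber before 150 [ 0.38906274 -0.28286517  0.03506414]
amber after 140 [ 0.390086   -0.28312766  0.03234859]
```

View pics/c8.png

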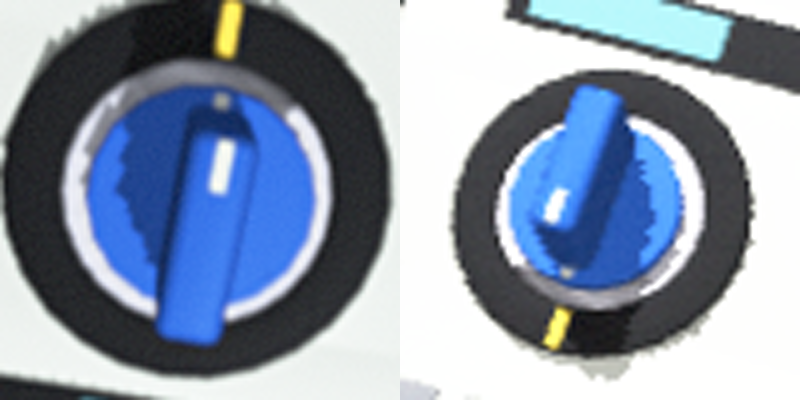

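```bash
python3 -c "
from cell import arm
print(arm.sign_off())"
```

```text
the job is handed in; nothing more can be done
None
```

I loaded the blue cell into the port, turned the sleeve clockwise to its stop, let go and handed the job in at about 28 s.

**How it went**
- The moves can't tilt the tool, so I pushed the arm against its reach limits until the tool leaned about 30° and lined up with the well.
- From the camera I read the sleeve's angle as about 1.18 rad. At that angle the cell met a light touch at the mouth. A 1.2 mm sideways nudge freed it and it went in without further turning.
- I turned the sleeve clockwise, regripping the bar once with the tool turned half round because the last joint was near its limit.
- I took the stop from the moment about the tool axis, which climbed to 0.72 N m against the sleeve's 0.22 N m.
- I then turned the cell back about 0.17 rad within its play, so its line met the mark, and released it.

**Last checks**
- **Seating:** the flange lies level with the port to within about 0.005 rad.
- **Pointing:** the bar is 0.01 rad from the port's axis in both the wrist and scene views, and the white line points at the yellow mark.
- **Amber cell:** it moved no more than measuring noise, about 1 mm.
- **Robot:** clear of everything, with a force reading under 1 N.

**What disagreed or was uncertain**
- At the seat the force briefly reached about 36 N along the axis before I backed off to about 10 N. That is firmer than the light pressure asked for.
- Joint 2 read up to 0.004 rad past its rounded limit of -0.25 rad while I was pushing at the reach limits.
- Before the regrip, a picture-based estimate put the sleeve about 0.15 rad short of its stop. The moment rise and the size of the play contradict that, and I trusted them. I did not measure the sleeve's angle itself again afterwards.
- The cell's play in the well came out nearer 0.13 to 0.15 rad than the 0.08 rad given.

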